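Pin a tube rack to the bench mixer with a quarter-turn thumbscrew

TASK

Slide the aluminium tube rack along the bench mixer, by pushing on its upright lip, until it is fully home against its hidden stop, so that the slot in its tab lines up with the slot underneath. Then take the red quarter-turn thumbscrew from the blue block, put it through both slots, press it down against the spring, give it a quarter turn so that it stays locked down, and let go. Work gently - never load the rack or the mixer with more than 30 N - and leave the jar, beaker and forceps where they are.

Things in the scene. Friction and masses are not known exactly. Their poses are not given: they have to be found in the camera images.
- mixer: White bench mixer base, fixed to the bench, 300 x 120 x 36 mm high, reaching 105 mm to -x and 195 mm to +x of its origin. Its x axis is the track along which the rack slides (+x is towards the stop). Origin on the bench, in the middle of the base's width.
- bed (a point): Nominal place of the locking slot: above the mixer's origin, on top (42 mm) of the 6 mm dark steel bed under the rack's tab. The real slot, 9 mm (x) by 19 mm (y), lies up to 8 mm from here along the track; the offset is unknown, new each time, and the same for the rack's hidden stop. Bed and stop are immovable in use; the stop is rubber-faced, about 8 N per mm. Below the slot sits a brass spring plunger.
- rack: Aluminium tube rack with red-capped tubes, captive on the mixer's track; slides only along its x (the mixer's x) with 2.5 N friction and stays where left. Starts 18 to 42 mm short of home; home is towards +x. Origin: top face of its flat tab, centre of the tab's slot, 47 mm above the bench. Home against the stop, this slot lies exactly over the bed's.
- tab (a point): Same point as the rack's origin. Tab 5 mm thick, 60 mm wide (y); its slot 9 mm (x) by 19 mm (y), edges chamfered 1.5 mm. Towards +x the rack's box begins 56 mm from here and is 40 mm high above the tab; the tubes begin at 71 mm and reach 76 mm above the tab.
- lip (a point): Upright lip at the -x end of the rack's tab: 8 mm thick, 60 mm wide (y), from 56 to 48 mm on the -x side of the tab's slot, top edge 30 mm above the tab. This point: top edge, middle of its -x face, the face to push towards +x.
- caddy: Blue plastic parking block, fixed, 70 (x) x 55 (y) x 36 mm high, origin under its centre; a slot 19 (x) by 9 mm (y), 30 mm deep, in the middle of its top, in which the thumbscrew stands at the start.
- screw: Loose quarter-turn thumbscrew, 50 to 80 g, upright in the blue block, flange on the block's top. Origin: centre of the underside of its round steel flange (25 mm across, 3 mm thick), z up. Red flat grip on the flange: 28 mm (x) by 10 mm (y), from z = 3 to 33 mm; pinch it across y. Below: 6 mm shank with a cross foot.
- foot (a point): Tip of the screw's short cone nose, 21.5 mm below the flange's underside. The cross foot, 16 mm (x) by 6 mm (y), lies 13.5 to 18.5 mm below the flange. It passes the slots only with the screw's x along the slots' long side (the rack's y, either way round). With the flange on the tab it is 2.5 mm clear below the bed and can be turned either way.
- grip (a point): Middle of the red grip, 18 mm above the flange's underside. The plunger is met with the flange 8 mm above the tab and pushes up with 3 N, rising to 7 N with the flange on the tab. Turned about 90 degrees (screw's x along the rack's x) the foot catches under the bed and the spring holds it there, flange 2.5 mm above the tab; not turned, it springs back up.
- jar: Bystander: white specimen jar with red lid, 56 mm across, 70 mm high, origin under its centre. Leave alone.
- beaker: Bystander: white open beaker, 64 mm across, 80 mm high, origin under its centre. Leave alone.
- forceps: Bystander: steel forceps lying flat, 130 mm long along x, origin under the middle. Leave alone.
Mind the look-alikes: they are no part of the job. Of the things that look like the screw, the middle-sized one is meant.

How it is judged (in metres and radians):
On the way, in this order (a step that is already met when the one before it is completed fails the run):
1. the rack has been slid towards its stop (distance of rack from where it was at the start of the episode above 0.013 m), for 0.2 s.
2. the thumbscrew is through both slots, its flange down to within 6 mm of the tab (z of screw in the frame of rack below 0.006 m and horizontal distance between screw and rack below 0.006 m and angle between screw's own z axis and vertical below 0.14 rad), for 0.1 s.
At the end, for the whole second after the job is handed in: The thumbscrew stands upright (within 8 degrees) through the tab's slot and the bed's slot (its axis within 6 mm of the slot's centre, its flange within 6 mm above the tab), turned crosswise (its x within 0.6 rad of the rack's x), at rest and released; rack home by that (all of step 2 and z of screw in the frame of rack above -0.002 m and angle between the x axis of screw and the x axis of rack, either way round below 0.6 rad and linear speed of screw below 0.01 m/s); the robot touches nothing.
It fails at once if a robot force over 30 N on the rack or the mixer (contact force between any of the fingers, the arm and rack above 30 N or contact force between any of the fingers, the arm and mixer above 30 N).
It fails at once if the thumbscrew is pressed on the rack or the mixer with more than 30 N (contact force between screw and rack above 30 N or contact force between screw and mixer above 30 N).
It fails at once if the jar is disturbed (moved over 20 mm) (distance of jar from where it was at the start of the episode above 0.02 m).
It fails at once if the beaker is disturbed (moved over 20 mm) (distance of beaker from where it was at the start of the episode above 0.02 m).
It fails at once if the forceps is disturbed (moved over 20 mm) (distance of forceps from where it was at the start of the episode above 0.02 m).
It also fails if it takes over 58 s, if anything falls off the work surface, if the arm or the gripper's body presses on something with over 40 N, if the wrist force passes 120 N, or if a joint passes its speed limit or range.

ROBOT

A 6-joint arm with a two-finger parallel gripper is mounted at the origin on the work surface. World frame = base frame: x ahead of the robot, y to its left, z up, the work surface at z = 0. Lengths are in mm, angles in rad, forces in N, time in s.
With the tool pointing down it reaches from about 325 to 1000 mm from the base axis. Payload 5.1 kg.
Tool frame: the origin (TCP) lies midway between the tips of the shut fingers; the grasp point (between the pads) lies 19 mm behind it; z points along the fingers, y is the direction in which the jaws open and shut (so a half turn about z gives the same grasp; the last joint's range is limited). The gripper opens to 85 mm and grips with 20 to 120 N. Pads are 22 mm wide; open, the fingers measure 114 mm over their backs; the gripper's body (76 mm by 85 mm) begins 54 mm behind the grasp point. The pads swing forward as they close: fully open they stand 13 mm farther back than shut.
Start: joints at [1.06, 0.124, 1.65, -0, 1.367, -0.083], TCP at [269.684, 591.401, 231.322] pointing down, gripper open.
Joint ranges: [-2.61, 2.61], [-1.02, 2.33], [0.03, 2.71], [-1.35, 4.49], [0.32, 2.68], [-2.91, 2.91]. Speed limits (rad/s): [2.57, 2.57, 3.14, 3.14, 3.14, 3.14].

INTERFACE

Orientations are given as a unit quaternion [w, x, y, z].
In Python, from plant import readout, get_image, calibration, env, boxes_of, regions_of gives the robot as it stands.
- The arm moves only by the tool step_arm, never from a script. Its argument "targets" is a list of rows, each an object of numbers: "tx", "ty", "tz": the shift along the tool's x, y, z in mm; "rx", "ry", "rz": the turn, a rotation vector about the tool's x, y, z in degrees. In form: [{"tx": .., "ty": .., "tz": .., "rx": .., "ry": .., "rz": ..}, ...]. A call has 1 to 5 rows; each row shifts and turns the pose as measured when the row begins, along the tool's axes as they then stand; what a row does not reach is not made up. A row lasts 1/12 s, in which the tool goes at most 41.7 mm and 7.16 degrees, less where a joint would pass 70% of its speed; a pose out of reach is approached as far as the arm can. A call with a gripper value outside its range is refused whole. "grip" is the closure, from 0 (fully open) to 1 (shut), set as the call begins (left out, the last holds). The fingers move at their own pace and stop on an object; "squeeze" is the grip in N (left out, the last holds). Time passes only in rows, so rows that do not move let the fingers close. It gives the time, the measured TCP pose, the force and the opening at its end, in the units of the state.
- readout.state(): the state, without advancing time (a new reading comes with each control period).
- get_image(name): name is "side" or "top" or "wrist"; returns the picture (384x512x3 uint8, blue, green, red); there is no depth.
- calibration(name): a dict with "camera_matrix" (3x3 intrinsics, pixels), "eye" and "attitude" of the camera in the world; the wrist camera has in their place "mount" (4x4, takes a point from camera to tool coordinates, whose origin is the TCP and whose axes are the flange's). Camera axes: x right, y up, looking along -z (the intrinsics and any distortion apply to the point x, -y, -z); pixel columns grow to the right and rows downward; lengths in mm; the calibration is good to about 2 mm. A picture is of the moment at which its call begins: read the wrist's pose just before it. calibration takes no time and is no camera call.
- env.hand_in(): hands the job in, once; it reports no verdict.
Trained networks look in the newest picture that a camera, given by its name, has taken for a name from the list of things; names that differ only in an ending like _2 or _b are one class to them, and where a whole thing is asked for, a point or a joint stands for the part that bears it (a point fixed in the world has none). Each returns a list of dicts, best first, with "conf" (0 to 1); they miss things now and then, are a little off and sometimes report something else, mostly with a low value. They report only what shows in the picture. A call takes as long as a camera call. They do not tell look-alikes from the thing itself.
- boxes_of(camera, query): "centre" ([column, row] as shares, 0 to 1, of the picture: columns of its width, rows of its height, amid what is visible of it).
- regions_of(camera, query): "region" (384x512 bool, what is visible of it) and "centre" ([column, row] as shares, 0 to 1, of the picture: columns of its width, rows of its height, amid what is visible of it).
The state is a dict: "clock": time; "joint_pos": joint angles; "joint_vel": joint speeds; "joint_efforts": joint torques, N m; "tcp_pos": TCP position; "orientation": TCP orientation; "ft_force": force on the tool from outside, world axes, zero at the start; "ft_torque": the same for the moment, N m; "opening": opening from 0.0 (shut) to 1.0 (fully open).
Only numpy, scipy, OpenCV 4.12 (cv2) and the standard library are available. Lean on these libraries where they do the work, as an engineer would, in place of code of your own. Each camera call takes 0.05 s, during which the arm holds its last target.

## Working session

There is one attempt and no reset: what is moved stays moved. The work goes in short steps, Python scripts to look and compute and a tool call to move; the robot and the scene stay as the last step left them, time stands still between calls to the robot, and variables do not carry over. Pictures are saved under pics/ and viewed, and the job is handed in when it is done.

Besides the shell and the picture viewer there is one more tool, called after "Request:" by a JSON object that holds its "fn" and its "kwargs", one argument or row to a line. step_arm: Moves the arm, as the interface text tells. Its arguments: {"type":"object","properties":{"targets":{"type":"array"},"grip":{"type":"number"},"squeeze":{"type":"number"}},"required":["targets"]}

```bash
mkdir -p pics; ls; cat > h.py <<'E'
import numpy as np, cv2
from plant import readout, get_image, calibration, env, boxes_of, regions_of
np.set_printoptions(precision=2,suppress=True)
E
python3 - <<'E'
from h import *
for n in ["side","top","wrist"]:
    im=get_image(n); cv2.imwrite(f"pics/{n}0.png",im); print(n,calibration(n))
    qs=["mixer","rack","lip","tab","caddy","screw","jar","beaker","forceps"]
    if n!="wrist":
        for q in qs: 
            print(q,[(np.round(np.array(b["centre"])*[512,384],1),round(b["conf"],2)) for b in boxes_of(n,q)][:4])
print(readout.state())
E
```

```text
pics
side {'camera_matrix': array([[371.37,   0.  , 250.92],
       [  0.  , 371.37, 194.27],
       [  0.  ,   0.  ,   1.  ]]), 'eye': array([388.05, 743.68, 572.53]), 'attitude': array([-0.06, -0.03,  0.46,  0.89])}
mixer [(array([180.9, 196.1]), 0.97), (array([178.5, 185.9]), 0.31)]
rack [(array([251.3, 269.6]), 0.74), (array([178.4, 187.2]), 0.58)]
lip [(array([180.9, 186.6]), 0.86)]
tab [(array([175.9, 185.3]), 0.91), (array([250.7, 268.6]), 0.44)]
caddy [(array([253.2, 280.2]), 0.78)]
screw [(array([232.3, 328.1]), 0.8), (array([252.5, 267.3]), 0.76)]
jar [(array([258.1, 145.9]), 0.73)]
beaker [(array([216. , 143.4]), 0.72)]
forceps [(array([156.5, 282.2]), 0.71)]
top {'camera_matrix': array([[366.75,   0.  , 253.4 ],
       [  0.  , 366.75, 191.  ],
       [  0.  ,   0.  ,   1.  ]]), 'eye': array([325.79,  32.62, 976.52]), 'attitude': array([-0.69, -0.07,  0.05,  0.71])}
mixer [(array([268.9, 129.2]), 0.62)]
rack [(array([267.7, 122.6]), 0.92)]
lip [(array([267. , 126.9]), 0.9)]
tab [(array([270.7, 125.2]), 0.72)]
caddy [(array([176.7, 210.2]), 0.61)]
screw [(array([136.2, 199
[... 223 characters left out ...]
21.83,   0.  , 252.73],
       [  0.  , 321.83, 193.37],
       [  0.  ,   0.  ,   1.  ]]), 'mount': array([[  -0.  ,    0.95,    0.3 ,   76.56],
       [   1.  ,    0.  ,    0.  ,   -0.08],
       [   0.  ,    0.3 ,   -0.95, -142.58],
       [   0.  ,    0.  ,    0.  ,    1.  ]])}
{'clock': 1.05, 'joint_pos': array([ 1.06,  0.12,  1.65,  0.  ,  1.37, -0.08]), 'joint_vel': array([ 0., -0., -0.,  0.,  0.,  0.]), 'joint_efforts': array([  0.  , -42.36, -36.58,  -0.  ,   0.  ,  -0.  ]), 'tcp_pos': array([269.68, 591.39, 231.3 ]), 'orientation': array([-0.  ,  0.21,  0.98, -0.  ]), 'ft_force': array([ 0.11,  0.39, -0.76]), 'ft_torque': array([-0.01,  0.04,  0.04]), 'opening': 0.9956074081725695}
```

View pics/side0.png

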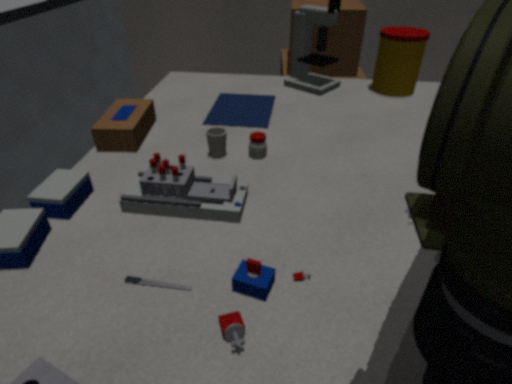

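View pics/top0.png

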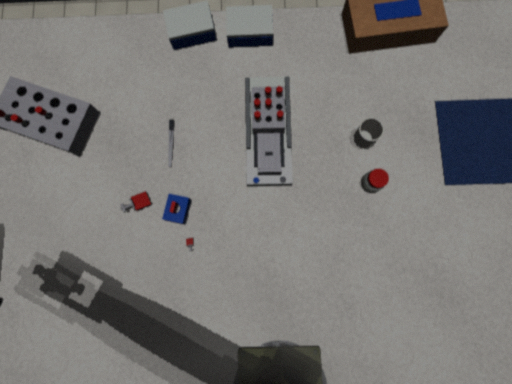

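View pics/wrist0.png

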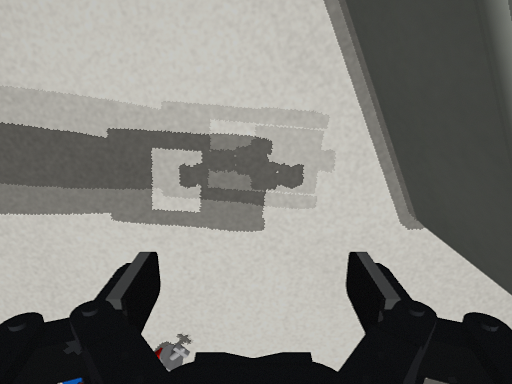

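Look-alikes in the top picture: the large screw lying at (138,201), the one standing in the blue block at (175,207), and the small one lying at (190,242). The one in the block is the middle-sized and matches the description; I'll confirm it in a crop.

```bash
cat >> h.py <<'E'
from scipy.spatial.transform import Rotation as R
def rq(q): return R.from_quat([q[1],q[2],q[3],q[0]]).as_matrix()
def campose(n,st=None):
    c=calibration(n)
    if "eye" in c: return c["camera_matrix"],rq(c["attitude"]),np.array(c["eye"])
    st=st or readout.state(); Rt=rq(st["orientation"]); M=np.array(c["mount"])
    return c["camera_matrix"],Rt@M[:3,:3],Rt@M[:3,3]+st["tcp_pos"]
def ray(n,px,z,st=None):
    K,Rm,e=campose(n,st); d=np.linalg.inv(K)@[px[0],px[1],1]; d=Rm@(d*[1,-1,-1])
    return e+d*(z-e[2])/d[2]
def proj(n,p,st=None):
    K,Rm,e=campose(n,st); v=(Rm.T@(np.array(p)-e))*[1,-1,-1]; u=K@v; return u[:2]/u[2]
E
python3 - <<'E'
from h import *
im=cv2.imread("pics/top0.png")
a=cv2.resize(im[70:190,215:325],None,fx=5,fy=5,interpolation=cv2.INTER_CUBIC); cv2.imwrite("pics/ct_rack.png",a)
a=cv2.resize(im[180:250,115:215],None,fx=7,fy=7,interpolation=cv2.INTER_CUBIC); cv2.imwrite("pics/ct_cad.png",a)
im=cv2.imread("pics/side0.png")
a=cv2.resize(im[240:355,200:320],None,fx=5,fy=5,interpolation=cv2.INTER_CUBIC); cv2.imwrite("pics/cs_cad.png",a)
for px,z in [((268,185),36),((269,153),47),((176,209),36),((175,207),60),((367,133),40),((375,179),40),((172,142),0)]: print(px,ray("top",px,z))
print(ray("side",(253,280),20),ray("side",(213,191),47))
E
```

```text
(268, 185) [507.21  12.62  36.  ]
(269, 153) [590.33   7.37  47.  ]
(176, 209) [451.3  253.31  36.  ]
(175, 207) [453.28 250.27  60.  ]
(367, 133) [ 638.33 -253.8    40.  ]
(375, 179) [ 513.54 -264.37   40.  ]
(172, 142) [644.48 274.86   0.  ]
[454.11 257.65  20.  ] [587.59  10.53  47.  ]
```

View pics/ct_rack.png

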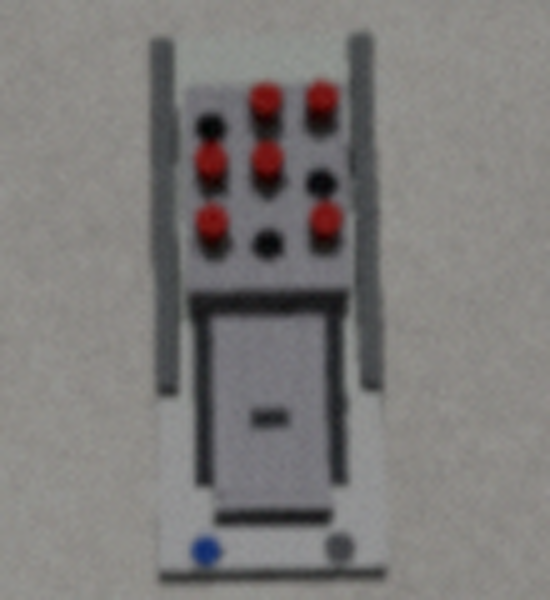

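View pics/ct_cad.png

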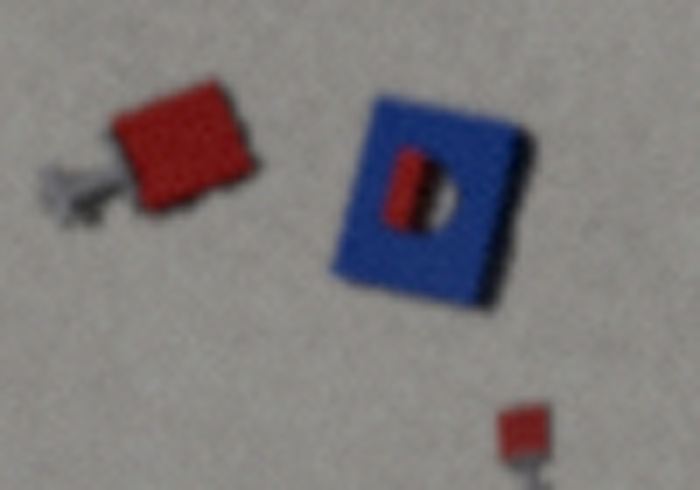

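View pics/cs_cad.png

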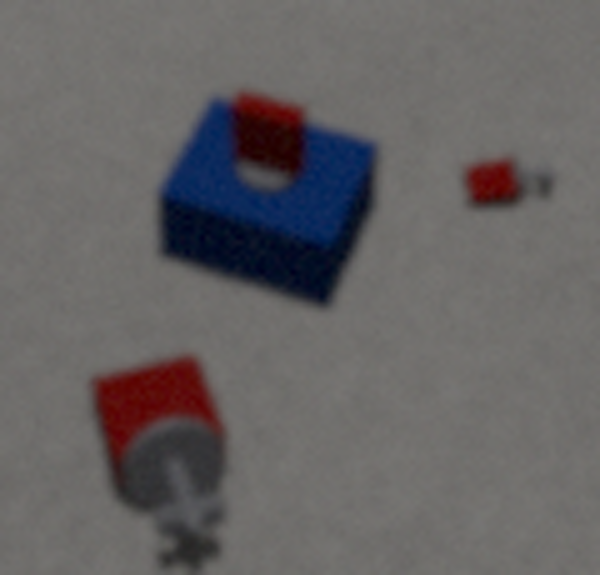

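The crops confirm it: the screw in the blue block is the middle-sized one, with its flange on the block, and both others lie loose. Now poses.

```bash
python3 - <<'E'
from h import *
f=lambda p,o,s:((p[0]+.5)/s-.5+o[0],(p[1]+.5)/s-.5+o[1])
def P(p,z,o,s): return ray("top",f(p,o,s),z)
o=(215,70)
L=P((160,572),36,o,5);Rr=P((385,570),36,o,5);print("mixer end",L,Rr,(L+Rr)/2, "yaw",np.degrees(np.arctan2(*(L-Rr)[:2][::1]))) 
print("slot",P((269,417),47,o,5))
a,b=P((160,390),36,o,5),P((151,40),36,o,5)
for p,q in [((205,480),(203,315)),((340,480),(335,315))]:
    d=P(q,42,o,5)-P(p,42,o,5); print("bed edge yaw",np.degrees(np.arctan2(d[1],d[0])))
d=P((326,312),47,o,5)-P((331,508),47,o,5);d2=P((212,312),47,o,5)-P((214,508),47,o,5);print("tab edges",[np.degrees(np.arctan2(x[1],x[0])) for x in (d,d2)])
print("lip top? ",P((215,512),77,o,5),P((331,510),77,o,5))
o=(115,180)
c=[P(p,36,o,7) for p in [(380,95),(525,125),(480,305),(333,270)]]
print("caddy",np.mean(c,0),[(np.linalg.norm(c[i]-c[(i+1)%4]),np.degrees(np.arctan2(*(c[i]-c[(i+1)%4])[1::-1]))) for i in range(4)])
print("grip top",[P(p,69,o,7) for p in [(410,150),(393,228)]],P((405,190),69,o,7))
print("yaw0 q side slot", proj("side",P((269,417),47,(215,70),5)))
E
```

```text
mixer end [511.63  68.43  36.  ] [508.99 -48.97  36.  ] [510.31   9.73  36.  ] yaw 1.2871671519817434
slot [590.38   8.94  47.  ]
bed edge yaw -0.9152499139975969
bed edge yaw -0.6371889522554222
tab edges [np.float64(-0.850990281287396), np.float64(-1.0694940508129374)]
lip top?  [533.38  38.48  77.  ] [532.53 -19.75  77.  ]
caddy [454.22 253.52  36.  ] [(np.float64(56.01611250319068), np.float64(76.55181172036227)), (np.float64(68.60676021999666), np.float64(-13.822037705436276)), (np.float64(56.56004628689712), np.float64(-104.87421796751325)), (np.float64(67.20478644727136), np.float64(165.72133801207804))]
grip top [array([467.38, 252.99,  69.  ]), array([439.37, 258.78,  69.  ])] [452.94 254.63  69.  ]
yaw0 q side slot [212.04 190.55]
```

```bash
cat >> h.py <<'E'
def Rd(yx): # tool down, tool x at yaw yx deg
    c,s=np.cos(np.radians(yx)),np.sin(np.radians(yx)); return np.array([[c,s,0],[s,-c,0],[0,0,-1.]])
def go(pos,yx,vmax=40,wmax=7):
    st=readout.state(); Rt=rq(st["orientation"]); p=np.array(st["tcp_pos"]); T=Rd(yx)
    rv=R.from_matrix(Rt.T@T).as_rotvec(degrees=True); d=np.array(pos)-p
    n=int(np.ceil(max(np.linalg.norm(d)/vmax,np.linalg.norm(rv)/wmax,1)))
    print("t",st["clock"],"tcp",p,"yaw_x",np.degrees(np.arctan2(Rt[1,0],Rt[0,0])),"F",np.array(st["ft_force"]),"open",round(st["opening"],3))
    print("n",n,"rot",rv,"rot/n",rv/n); print("d now-frame",Rt.T@d," target-frame",T.T@d,"per row",T.T@d/n)
E
python3 -c "
from h import *
go([470,9.8,150],179)"
```

```text
t 1.05 tcp [269.68 591.39 231.3 ] yaw_x 155.48892033775974 F [ 0.11  0.39 -0.76] open 0.996
n 16 rot [ -0.    -0.   -23.51] rot/n [-0.   -0.   -1.47]
d now-frame [-423.56 -446.07   81.3 ]  target-frame [-210.44 -578.01   81.3 ] per row [-13.15 -36.13   5.08]
```

Request:
{"fn": "step_arm", "kwargs": {
  "targets": [
    {"rz":-5.9},
    {"rz":-5.9},
    {"rz":-5.9},
    {"rz":-5.8}
  ],
  "grip": 1,
  "squeeze": 40
}}

```text
invalid input
```

Request:
{"fn": "step_arm", "kwargs": {
  "targets": [
    {"tx":-13,"ty":-36,"tz":5},
    {"tx":-13,"ty":-36,"tz":5},
    {"tx":-13,"ty":-36,"tz":5},
    {"tx":-13,"ty":-36,"tz":5},
    {"tx":-13,"ty":-36,"tz":5}
  ]
}}

```text
invalid input
```

Request:
{"fn": "step_arm", "kwargs": {
  "targets": [
    {"tx":-13,"ty":-36,"tz":5},
    {"tx":-13,"ty":-36,"tz":5},
    {"tx":-13,"ty":-36,"tz":5},
    {"tx":-13,"ty":-36,"tz":5},
    {"tx":-13,"ty":-36,"tz":5}
  ]
}}

```text
invalid input
```

```bash
python3 -c "
from h import *
go([470,9.8,150],179)"
```

```text
t 1.05 tcp [269.68 591.39 231.3 ] yaw_x 155.48892033775974 F [ 0.11  0.39 -0.76] open 0.996
n 16 rot [ -0.    -0.   -23.51] rot/n [-0.   -0.   -1.47]
d now-frame [-423.56 -446.07   81.3 ]  target-frame [-210.44 -578.01   81.3 ] per row [-13.15 -36.13   5.08]
```

Request:
{"fn": "step_arm", "kwargs": {
  "targets": [
    {"tx":0,"ty":0,"tz":0,"rx":0,"ry":0,"rz":-5.9},
    {"tx":0,"ty":0,"tz":0,"rx":0,"ry":0,"rz":-5.9},
    {"tx":0,"ty":0,"tz":0,"rx":0,"ry":0,"rz":-5.9},
    {"tx":0,"ty":0,"tz":0,"rx":0,"ry":0,"rz":-5.8}
  ],
  "grip": 1,
  "squeeze": 40
}}

```text
clock: 1.38
tcp_pos: [269.7, 591.4, 231.4]
orientation: [0.0, 0.0, 1.0, 0.0]
ft_force: [-0.1, 0.7, 0.7]
opening: 0.452
```

Request:
{"fn": "step_arm", "kwargs": {
  "targets": [
    {"tx":-13,"ty":-36,"tz":5,"rx":0,"ry":0,"rz":0},
    {"tx":-13,"ty":-36,"tz":5,"rx":0,"ry":0,"rz":0},
    {"tx":-13,"ty":-36,"tz":5,"rx":0,"ry":0,"rz":0},
    {"tx":-13,"ty":-36,"tz":5,"rx":0,"ry":0,"rz":0},
    {"tx":-13,"ty":-36,"tz":5,"rx":0,"ry":0,"rz":0}
  ]
}}

```text
clock: 1.8
tcp_pos: [335.3, 412.4, 205.9]
orientation: [0.001, -0.007, 1.0, 0.002]
ft_force: [0.9, 0.1, 0.2]
opening: -0.0
```

Request:
{"fn": "step_arm", "kwargs": {
  "targets": [
    {"tx":-13,"ty":-36,"tz":5,"rx":0,"ry":0,"rz":0},
    {"tx":-13,"ty":-36,"tz":5,"rx":0,"ry":0,"rz":0},
    {"tx":-13,"ty":-36,"tz":5,"rx":0,"ry":0,"rz":0},
    {"tx":-13,"ty":-36,"tz":5,"rx":0,"ry":0,"rz":0},
    {"tx":-13,"ty":-36,"tz":5,"rx":0,"ry":0,"rz":0}
  ]
}}

```text
clock: 2.22
tcp_pos: [404.5, 225.2, 180.1]
orientation: [0.003, -0.009, 1.0, 0.003]
ft_force: [1.4, 1.1, 0.2]
opening: 0.001
```

```bash
python3 -c "
from h import *
go([470,9.8,150],179)"
```

```text
t 2.2167 tcp [404.52 225.23 180.06] yaw_x -178.96777166784355 F [1.41 1.08 0.16] open 0.001
n 6 rot [0.38 0.31 2.03] rot/n [0.06 0.05 0.34]
d now-frame [ -61.42 -216.77   28.99]  target-frame [ -69.23 -214.25   30.06] per row [-11.54 -35.71   5.01]
```

Request:
{"fn": "step_arm", "kwargs": {
  "targets": [
    {"tx":-11,"ty":-36,"tz":5,"rx":0,"ry":0,"rz":0.5},
    {"tx":-11,"ty":-36,"tz":5,"rx":0,"ry":0,"rz":0.5},
    {"tx":-11,"ty":-36,"tz":5,"rx":0,"ry":0,"rz":0.5},
    {"tx":-11,"ty":-36,"tz":5,"rx":0,"ry":0,"rz":0.5},
    {"tx":-11,"ty":-36,"tz":5,"rx":0,"ry":0,"rz":0.5}
  ]
}}

```text
clock: 2.63
tcp_pos: [461.6, 36.2, 155.2]
orientation: [0.006, 0.013, 1.0, 0.004]
ft_force: [0.9, 0.2, 0.5]
opening: -0.003
```

Request:
{"fn": "step_arm", "kwargs": {
  "targets": [
    {"tx":-11,"ty":-36,"tz":5,"rx":0,"ry":0,"rz":0.5},
    {"tx":0,"ty":0,"tz":0,"rx":0,"ry":0,"rz":0}
  ]
}}

```text
clock: 2.8
tcp_pos: [472.7, -7.2, 149.8]
orientation: [0.007, 0.021, 1.0, 0.003]
ft_force: [0.0, 0.4, -0.0]
opening: -0.002
```

```bash
python3 -c "
from h import *
go([500,9.5,60],179)
im=get_image('wrist'); cv2.imwrite('pics/w1.png',im)
im=get_image('top'); cv2.imwrite('pics/t1.png',cv2.resize(im[70:190,215:325],None,fx=5,fy=5))
"
```

```text
t 2.8 tcp [472.65  -7.2  149.84] yaw_x 177.55365970816905 F [ 0.04  0.36 -0.01] open -0.002
n 3 rot [ 0.33  0.77 -1.44] rot/n [ 0.11  0.26 -0.48]
d now-frame [-25.41  17.32  90.29]  target-frame [-27.05  17.17  89.84] per row [-9.02  5.72 29.95]
```

View pics/w1.png

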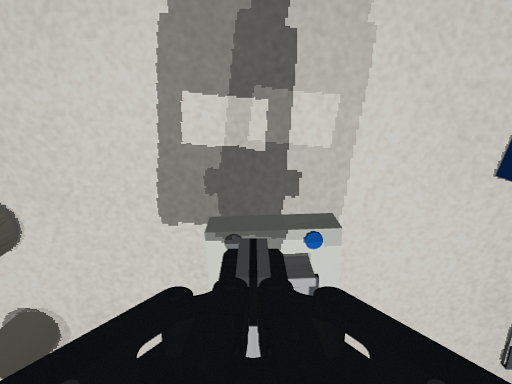

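The wrist picture shows the mixer's near end (band at rows 213–240, blue knob at (313,240)) and the closed fingers clear of it. Next I go down behind the lip.

Request:
{"fn": "step_arm", "kwargs": {
  "targets": [
    {"tx":-9,"ty":6,"tz":30,"rx":0.1,"ry":0.3,"rz":-0.5},
    {"tx":-9,"ty":6,"tz":30,"rx":0.1,"ry":0.2,"rz":-0.5},
    {"tx":-8,"ty":5,"tz":28,"rx":0.1,"ry":0.2,"rz":-0.4},
    {"tx":0,"ty":0,"tz":0,"rx":0,"ry":0,"rz":0}
  ]
}}

```text
clock: 3.23
tcp_pos: [503.2, 17.4, 64.9]
orientation: [0.005, 0.006, 1.0, 0.002]
ft_force: [-1.5, 1.5, -0.9]
opening: -0.0
```

```bash
python3 -c "
from h import *
go([515,9.5,60],179)
im=get_image('side'); cv2.imwrite('pics/s1.png',cv2.resize(im[130:230,100:270],None,fx=4,fy=4))
"
```

```text
t 3.2333 tcp [503.16  17.37  64.87] yaw_x 179.35718854068298 F [-1.47  1.53 -0.88] open -0.0
n 1 rot [0.19 0.62 0.36] rot/n [0.19 0.62 0.36]
d now-frame [-11.87  -7.76   4.97]  target-frame [-11.98  -7.67   4.87] per row [-11.98  -7.67   4.87]
```

View pics/s1.png

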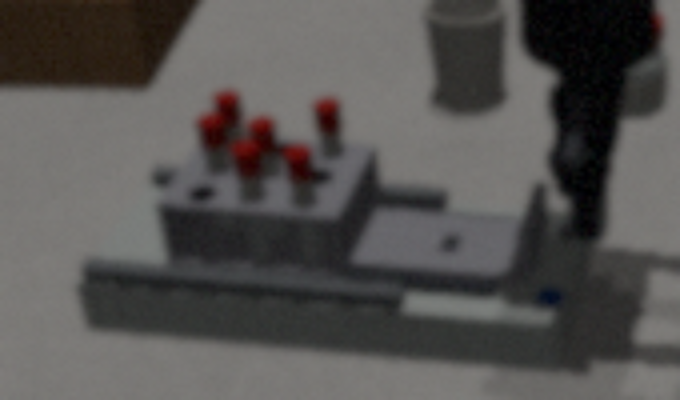

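The finger is just behind the lip (lip at (537,225), finger at (590,215) in the crop). Now I approach it.

Request:
{"fn": "step_arm", "kwargs": {
  "targets": [
    {"tx":-4,"ty":-7,"tz":5,"rx":0.2,"ry":0.5,"rz":0.3},
    {"tx":-3,"ty":0,"tz":0,"rx":0,"ry":0,"rz":0},
    {"tx":-3,"ty":0,"tz":0,"rx":0,"ry":0,"rz":0},
    {"tx":-3,"ty":0,"tz":0,"rx":0,"ry":0,"rz":0}
  ]
}}

```text
clock: 3.62
tcp_pos: [519.8, 11.5, 67.8]
orientation: [0.006, 0.006, 1.0, -0.001]
ft_force: [-0.8, -0.5, -0.5]
opening: -0.001
```

Request:
{"fn": "step_arm", "kwargs": {
  "targets": [
    {"tx":-3,"ty":0,"tz":0,"rx":0,"ry":0,"rz":0},
    {"tx":-3,"ty":0,"tz":0,"rx":0,"ry":0,"rz":0},
    {"tx":-3,"ty":0,"tz":0,"rx":0,"ry":0,"rz":0}
  ]
}}

```text
clock: 3.87
tcp_pos: [529.2, 11.2, 69.9]
orientation: [0.005, 0.007, 1.0, -0.001]
ft_force: [-2.9, -0.1, -0.5]
opening: -0.003
```

```bash
python3 -c "
from h import *
go([540,9.5,60],179)
"
```

```text
t 3.8667 tcp [529.21  11.21  69.88] yaw_x 179.24211272454122 F [-2.94 -0.12 -0.54] open -0.003
n 1 rot [-0.05  0.63  0.24] rot/n [-0.05  0.63  0.24]
d now-frame [-10.7   -1.56  10.  ]  target-frame [-10.82  -1.52   9.88] per row [-10.82  -1.52   9.88]
```

Request:
{"fn": "step_arm", "kwargs": {
  "targets": [
    {"tx":3,"ty":0,"tz":6,"rx":0,"ry":0.5,"rz":0},
    {"tx":0,"ty":-1,"tz":6,"rx":0,"ry":0,"rz":0},
    {"tx":0,"ty":0,"tz":2,"rx":0,"ry":0,"rz":0}
  ]
}}

```text
clock: 4.12
tcp_pos: [528.6, 9.8, 56.6]
orientation: [0.004, 0.007, 1.0, -0.001]
ft_force: [0.6, 0.1, -0.3]
opening: -0.002
```

Request:
{"fn": "step_arm", "kwargs": {
  "targets": [
    {"tx":0,"ty":0,"tz":0,"rx":0,"ry":0,"rz":0},
    {"tx":0,"ty":0,"tz":0,"rx":0,"ry":0,"rz":0}
  ]
}}

```text
clock: 4.28
tcp_pos: [528.3, 9.6, 55.5]
orientation: [0.003, 0.007, 1.0, -0.001]
ft_force: [-0.5, 0.2, -1.1]
opening: -0.001
```

Request:
{"fn": "step_arm", "kwargs": {
  "targets": [
    {"tx":-3,"ty":0,"tz":0.5,"rx":0,"ry":0,"rz":0},
    {"tx":-3,"ty":0,"tz":0.5,"rx":0,"ry":0,"rz":0},
    {"tx":-3,"ty":0,"tz":0.5,"rx":0,"ry":0,"rz":0},
    {"tx":-3,"ty":0,"tz":0.5,"rx":0,"ry":0,"rz":0}
  ]
}}

```text
clock: 4.62
tcp_pos: [539.5, 9.5, 53.6]
orientation: [0.001, 0.007, 1.0, -0.001]
ft_force: [-2.4, 0.2, 2.1]
opening: 0.001
```

Request:
{"fn": "step_arm", "kwargs": {
  "targets": [
    {"tx":-1,"ty":0,"tz":0.3,"rx":0,"ry":0,"rz":0},
    {"tx":-1,"ty":0,"tz":0.3,"rx":0,"ry":0,"rz":0},
    {"tx":-1,"ty":0,"tz":0.3,"rx":0,"ry":0,"rz":0},
    {"tx":-1,"ty":0,"tz":0.3,"rx":0,"ry":0,"rz":0}
  ]
}}

```text
clock: 4.95
tcp_pos: [544.5, 9.5, 52.5]
orientation: [0.001, 0.007, 1.0, -0.001]
ft_force: [-2.8, 0.5, 2.8]
opening: -0.001
```

Request:
{"fn": "step_arm", "kwargs": {
  "targets": [
    {"tx":-1,"ty":0,"tz":0,"rx":0,"ry":0,"rz":0},
    {"tx":-1,"ty":0,"tz":0,"rx":0,"ry":0,"rz":0},
    {"tx":-1,"ty":0,"tz":0,"rx":0,"ry":0,"rz":0}
  ]
}}

```text
clock: 5.2
tcp_pos: [546.7, 9.5, 52.4]
orientation: [-0.001, 0.007, 1.0, -0.001]
ft_force: [-6.7, -0.2, 7.0]
opening: 0.001
```

Request:
{"fn": "step_arm", "kwargs": {
  "targets": [
    {"tx":-1,"ty":0,"tz":0,"rx":0,"ry":0,"rz":0},
    {"tx":-1,"ty":0,"tz":0,"rx":0,"ry":0,"rz":0}
  ]
}}

```text
clock: 5.37
tcp_pos: [546.6, 9.5, 52.5]
orientation: [-0.004, 0.007, 1.0, -0.001]
ft_force: [-7.7, -0.4, 5.6]
opening: 0.001
```

Request:
{"fn": "step_arm", "kwargs": {
  "targets": [
    {"tx":-1,"ty":0,"tz":0,"rx":0,"ry":0,"rz":0},
    {"tx":-1,"ty":0,"tz":0,"rx":0,"ry":0,"rz":0}
  ]
}}

```text
clock: 5.53
tcp_pos: [546.4, 9.5, 52.5]
orientation: [-0.007, 0.006, 1.0, -0.001]
ft_force: [-7.2, -0.7, 6.3]
opening: -0.005
```

Request:
{"fn": "step_arm", "kwargs": {
  "targets": [
    {"tx":-2,"ty":0,"tz":-1,"rx":0,"ry":0,"rz":0},
    {"tx":-2,"ty":0,"tz":0,"rx":0,"ry":0,"rz":0}
  ]
}}

```text
clock: 5.7
tcp_pos: [546.6, 9.5, 52.4]
orientation: [-0.012, 0.006, 1.0, -0.001]
ft_force: [-10.1, -0.7, 8.4]
opening: 0.002
```

```bash
python3 -c "
from h import *
go([546.6,9.5,52.5],179)
im=get_image('top'); cv2.imwrite('pics/t2.png',cv2.resize(im[70:190,215:325],None,fx=5,fy=5,interpolation=cv2.INTER_CUBIC))
im=get_image('side'); cv2.imwrite('pics/s2.png',cv2.resize(im[150:230,100:270],None,fx=4.5,fy=4.5,interpolation=cv2.INTER_CUBIC))
"
```

```text
t 5.7 tcp [546.61   9.52  52.36] yaw_x 179.2743356508711 F [-10.08  -0.72   8.4 ] open 0.002
n 1 rot [-0.09 -1.4   0.28] rot/n [-0.09 -1.4   0.28]
d now-frame [ 0.01 -0.02 -0.14]  target-frame [ 0.01 -0.02 -0.14] per row [ 0.01 -0.02 -0.14]
```

View pics/s2.png

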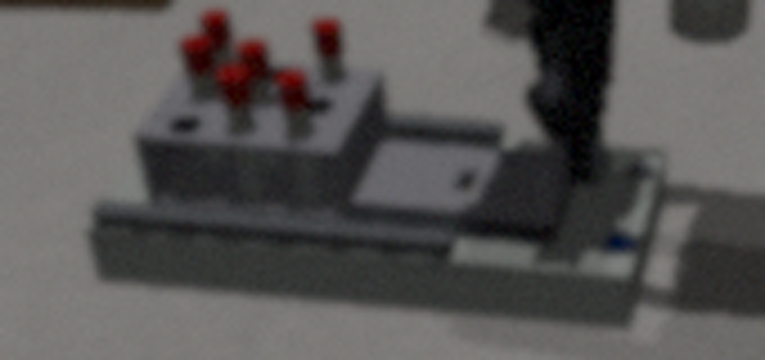

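View pics/t2.png

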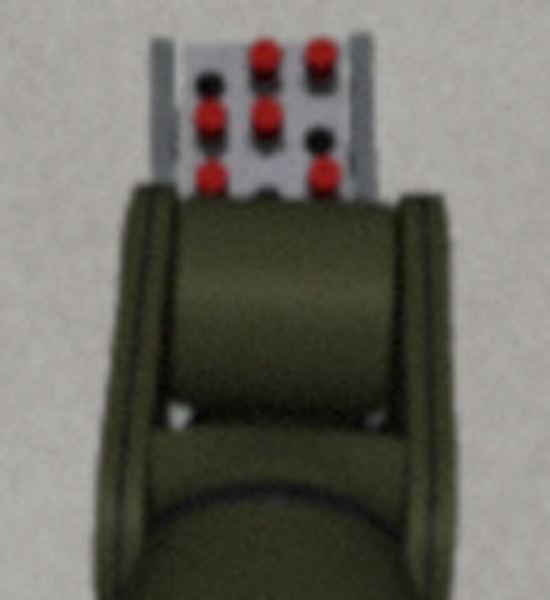

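Request:
{"fn": "step_arm", "kwargs": {
  "targets": [
    {"tx":4,"ty":0,"tz":-5,"rx":0,"ry":-1.4,"rz":0},
    {"tx":0,"ty":0,"tz":0,"rx":0,"ry":0,"rz":0},
    {"tx":0,"ty":0,"tz":0,"rx":0,"ry":0,"rz":0}
  ]
}}

```text
clock: 6.05
tcp_pos: [543.4, 9.5, 57.1]
orientation: [0.001, 0.006, 1.0, -0.001]
ft_force: [-0.2, 0.1, -0.4]
opening: 0.001
```

Request:
{"fn": "step_arm", "kwargs": {
  "targets": [
    {"tx":-1,"ty":0,"tz":0,"rx":0,"ry":0,"rz":0},
    {"tx":-1,"ty":0,"tz":0,"rx":0,"ry":0,"rz":0},
    {"tx":-1,"ty":0,"tz":0,"rx":0,"ry":0,"rz":0}
  ]
}}

```text
clock: 6.3
tcp_pos: [546.7, 9.4, 57.1]
orientation: [0.0, 0.006, 1.0, -0.001]
ft_force: [-7.7, -0.5, 6.5]
opening: -0.001
```

Request:
{"fn": "step_arm", "kwargs": {
  "targets": [
    {"tx":-1,"ty":0,"tz":0,"rx":0,"ry":0,"rz":0},
    {"tx":-1,"ty":0,"tz":0,"rx":0,"ry":0,"rz":0}
  ]
}}

```text
clock: 6.47
tcp_pos: [546.6, 9.4, 57.0]
orientation: [-0.004, 0.006, 1.0, -0.001]
ft_force: [-7.0, -0.2, 6.6]
opening: -0.002
```

Request:
{"fn": "step_arm", "kwargs": {
  "targets": [
    {"tx":-1,"ty":0,"tz":0,"rx":0,"ry":0,"rz":0},
    {"tx":-1.5,"ty":0,"tz":0,"rx":0,"ry":0,"rz":0}
  ]
}}

```text
clock: 6.63
tcp_pos: [546.7, 9.4, 57.0]
orientation: [-0.008, 0.006, 1.0, -0.001]
ft_force: [-8.4, -0.0, 7.9]
opening: 0.005
```

Two pushes at different heights stopped at the same place, TCP x 546.7, with about 8 N, so the rack is home. I'll back off, lift, and check from the top camera.

Request:
{"fn": "step_arm", "kwargs": {
  "targets": [
    {"tx":15,"ty":0,"tz":0,"rx":0,"ry":-0.9,"rz":0},
    {"tx":10,"ty":0,"tz":-35,"rx":0,"ry":0,"rz":0},
    {"tx":0,"ty":20,"tz":-35,"rx":0,"ry":0,"rz":0},
    {"tx":0,"ty":40,"tz":-5,"rx":0,"ry":0,"rz":0},
    {"tx":0,"ty":40,"tz":0,"rx":0,"ry":0,"rz":0}
  ],
  "grip": 0
}}

```text
clock: 7.05
tcp_pos: [523.6, 107.3, 132.9]
orientation: [-0.001, 0.012, 1.0, -0.001]
ft_force: [0.2, 0.5, -1.6]
opening: 0.711
```

```bash
python3 -c "
from h import *
go([500,245,160],166)
"
```

```text
t 7.05 tcp [523.59 107.25 132.86] yaw_x 178.67981405536722 F [ 0.17  0.51 -1.55] open 0.711
n 4 rot [-0.12 -0.11 12.68] rot/n [-0.03 -0.03  3.17]
d now-frame [ 26.82 137.12 -27.34]  target-frame [ 56.21 127.95 -27.14] per row [14.05 31.99 -6.79]
```

Request:
{"fn": "step_arm", "kwargs": {
  "targets": [
    {"tx":9,"ty":34,"tz":-7,"rx":0,"ry":0,"rz":3.2},
    {"tx":11,"ty":33,"tz":-7,"rx":0,"ry":0,"rz":3.2},
    {"tx":13,"ty":32,"tz":-7,"rx":0,"ry":0,"rz":3.2},
    {"tx":14,"ty":20,"tz":-7,"rx":0,"ry":0,"rz":3.2},
    {"tx":0,"ty":0,"tz":0,"rx":0,"ry":0,"rz":0}
  ]
}}

```text
clock: 7.47
tcp_pos: [491.1, 243.1, 165.7]
orientation: [0.004, 0.127, 0.992, 0.002]
ft_force: [0.4, -0.5, -0.2]
opening: 0.998
```

```bash
python3 -c "
from h import *
st=readout.state()
im=get_image('wrist'); cv2.imwrite('pics/w3.png',im)
im=get_image('top'); cv2.imwrite('pics/t3.png',cv2.resize(im[70:190,215:325],None,fx=5,fy=5,interpolation=cv2.INTER_CUBIC))
go([454,254,100],166)
for q in ['screw','caddy','grip']: print(q,[(np.array(b['centre'])*[512,384],b['conf']) for b in boxes_of('wrist',q)])
print(proj('wrist',[454,254,69],st),proj('wrist',[454,254,36],st))
"
```

```text
t 7.5667 tcp [491.56 240.1  164.21] yaw_x 165.45304316614946 F [ 0.89 -0.31  0.25] open 0.998
n 2 rot [ 0.18  0.38 -0.55] rot/n [ 0.09  0.19 -0.27]
d now-frame [40.27  3.82 63.96]  target-frame [39.8   4.4  64.21] per row [19.9   2.2  32.11]
screw [(array([253.9 , 142.89]), 0.84), (array([376.32, 126.68]), 0.59)]
caddy [(array([248.68, 126.99]), 0.59)]
grip [(array([373.61, 132.9 ]), 0.91), (array([193.79,  36.4 ]), 0.68), (array([253.9 , 143.88]), 0.64)]
[254.   144.68] [253.64 138.28]
```

View pics/w3.png

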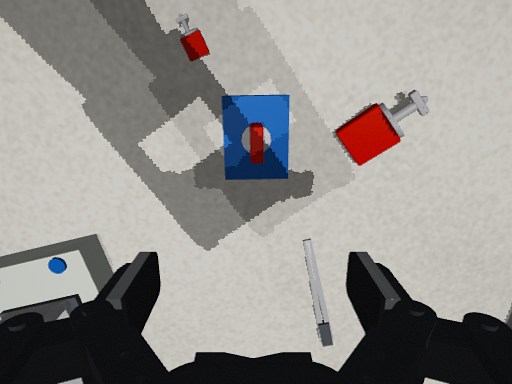

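View pics/t3.png

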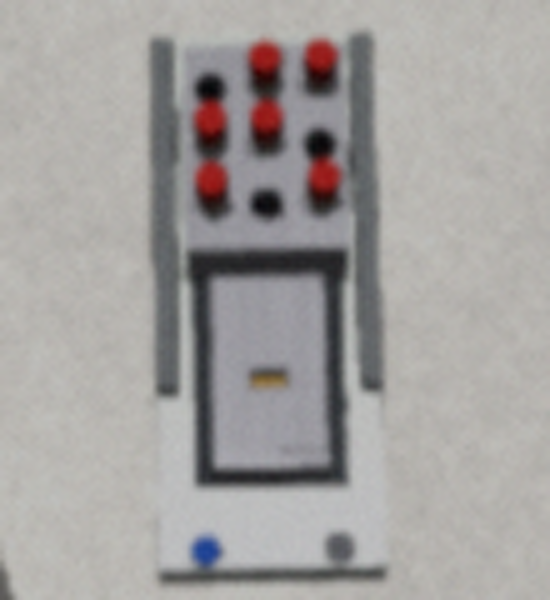

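The brass plunger now shows in the slot at crop (268,380), so the slots are aligned. In the wrist picture the screw's grip is at (257,143), in line with the image column. Next I refine the grasp position.

```bash
python3 -c "
from h import *
im=cv2.imread('pics/w3.png'); cv2.imwrite('pics/w3c.png',cv2.resize(im[85:190,210:300],None,fx=6,fy=6,interpolation=cv2.INTER_CUBIC))
st=readout.state()
print(st['tcp_pos'])
print('slot now',ray('top',((269.5)/5-.5+215,(378.5)/5-.5+70),47))
hsv=cv2.cvtColor(im,cv2.COLOR_BGR2HSV); m=((hsv[...,0]<10)|(hsv[...,0]>170))&(hsv[...,1]>120)
m=m.astype(np.uint8); m[:, :220]=0; m[:,300:]=0
c=cv2.findContours(m,0,2)[0]; c=max(c,key=cv2.contourArea); print(cv2.minAreaRect(c),cv2.boundingRect(c))
"
```

```text
[491.42 238.02 163.08]
slot now [611.59   8.22  47.  ]
((256.0, 142.5), (39.0, 12.0), 90.0) (250, 123, 13, 40)
```

View pics/w3c.png

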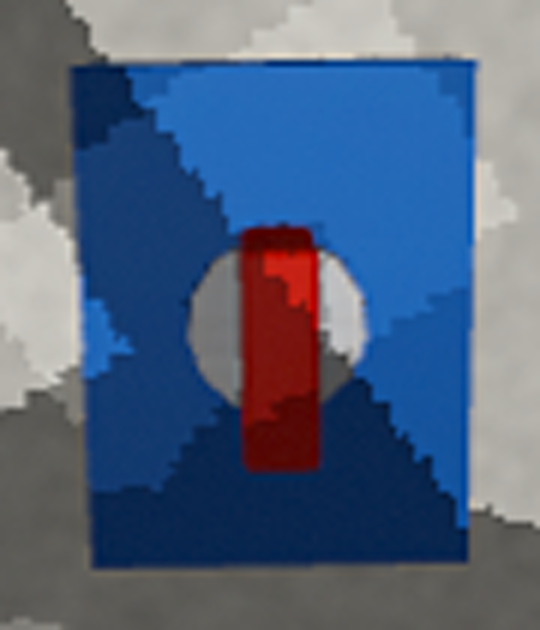

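```bash
python3 -c "
from h import *
st=dict(readout.state()); 
for tp in ([491.1,243.1,165.7],[491.5,240.5,164.4]):
  st['tcp_pos']=np.array(tp); q=np.array([.004,.127,.992,.002]); st['orientation']=q/np.linalg.norm(q)
  print(ray('wrist',(256.5,144.3),69,st), ray('wrist',(256.3,(322/6+85)),39,st))
go([454,254,100],166)
"
```

```text
[454.17 255.79  69.  ] [454.41 256.03  39.  ]
[454.36 253.22  69.  ] [454.63 253.46  39.  ]
t 7.7167 tcp [491.42 238.02 163.08] yaw_x 165.2310436120187 F [ 0.38 -0.31 -0.74] open 1.003
n 2 rot [ 0.1   0.27 -0.77] rot/n [ 0.05  0.13 -0.38]
d now-frame [40.55  5.8  62.91]  target-frame [40.17  6.45 63.08] per row [20.09  3.22 31.54]
```

Request:
{"fn": "step_arm", "kwargs": {
  "targets": [
    {"tx":20,"ty":3,"tz":20,"rx":0,"ry":0.2,"rz":-0.4},
    {"tx":18,"ty":3,"tz":20,"rx":0,"ry":0.1,"rz":-0.4},
    {"tx":0,"ty":0,"tz":0,"rx":0,"ry":0,"rz":0},
    {"tx":0,"ty":0,"tz":0,"rx":0,"ry":0,"rz":0}
  ],
  "grip": 0.4
}}

```text
clock: 8.05
tcp_pos: [458.5, 248.8, 121.2]
orientation: [0.0, 0.125, 0.992, 0.001]
ft_force: [0.7, -0.7, 1.2]
opening: 0.604
```

```bash
python3 -c "
from h import *
get_image('wrist');st=readout.state();im=get_image('wrist'); 
cv2.imwrite('pics/w4.png',im)
go([454.3,254.5,100],166)
print(st['tcp_pos'],st['orientation'],proj('wrist',[454.3,254.5,69],st))
"
```

```text
t 8.15 tcp [458.82 248.93 121.6 ] yaw_x 165.59791458894588 F [-0.51 -0.02 -0.02] open 0.603
n 1 rot [ 0.09  0.05 -0.4 ] rot/n [ 0.09  0.05 -0.4 ]
d now-frame [ 5.78  4.24 21.6 ]  target-frame [ 5.73  4.31 21.6 ] per row [ 5.73  4.31 21.6 ]
[458.19 248.59 120.85] [-0.    0.13  0.99  0.  ] [260.56 208.55]
```

View pics/w4.png

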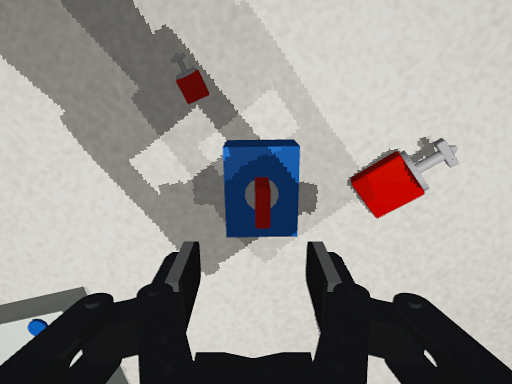

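```bash
python3 -c "
from h import *
im=cv2.imread('pics/w4.png')
cv2.imwrite('pics/w4c.png',cv2.resize(im[135:245,215:310],None,fx=5,fy=5,interpolation=cv2.INTER_CUBIC))
st=dict(readout.state()); st['tcp_pos']=np.array([458.19,248.59,120.85])
for p in [(262.5,204),(262.5,206)]: print(ray('wrist',p,69,st))
print(ray('wrist',(262,195),39,st))
"
```

```text
[451.68 256.49  69.  ]
[453.   256.16  69.  ]
[455.29 256.14  39.  ]
```

View pics/w4c.png

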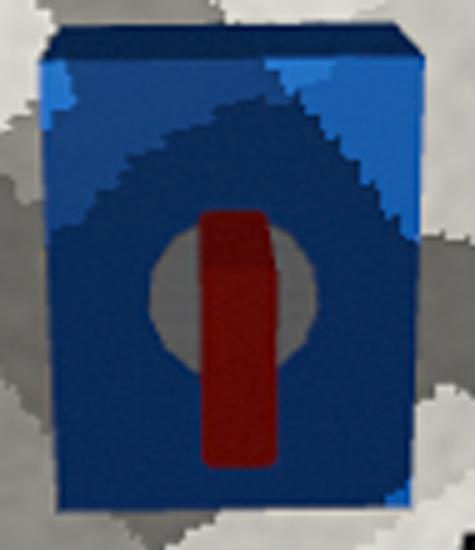

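```bash
python3 -c "
from h import *
go([454.3,255.5,43],166)
"
```

```text
t 8.15 tcp [458.82 248.93 121.6 ] yaw_x 165.59791458894588 F [-0.51 -0.02 -0.02] open 0.603
n 2 rot [ 0.09  0.05 -0.4 ] rot/n [ 0.04  0.03 -0.2 ]
d now-frame [ 6.08  5.12 78.6 ]  target-frame [ 5.97  5.28 78.6 ] per row [ 2.99  2.64 39.3 ]
```

Request:
{"fn": "step_arm", "kwargs": {
  "targets": [
    {"tx":3,"ty":3,"tz":20,"rx":0,"ry":0,"rz":-0.4},
    {"tx":3,"ty":2,"tz":18,"rx":0,"ry":0,"rz":0},
    {"tx":0,"ty":0,"tz":0,"rx":0,"ry":0,"rz":0},
    {"tx":0,"ty":0,"tz":0,"rx":0,"ry":0,"rz":0}
  ]
}}

```text
clock: 8.48
tcp_pos: [461.2, 254.5, 88.4]
orientation: [0.005, 0.124, 0.992, 0.003]
ft_force: [-0.3, -0.0, 0.6]
opening: 0.602
```

```bash
python3 -c "
from h import *
go([454.3,255.5,43],166)
"
```

```text
t 8.4833 tcp [461.17 254.55  88.42] yaw_x 165.75168706975998 F [-0.25 -0.03  0.62] open 0.602
n 2 rot [ 0.42  0.58 -0.25] rot/n [ 0.21  0.29 -0.12]
d now-frame [ 7.35 -1.1  45.34]  target-frame [ 6.9  -0.74 45.42] per row [ 3.45 -0.37 22.71]
```

Request:
{"fn": "step_arm", "kwargs": {
  "targets": [
    {"tx":6,"ty":-1,"tz":13,"rx":0.4,"ry":0.6,"rz":-0.2},
    {"tx":1,"ty":0,"tz":10,"rx":0,"ry":0,"rz":0},
    {"tx":0,"ty":0,"tz":3,"rx":0,"ry":0,"rz":0},
    {"tx":0,"ty":0,"tz":0,"rx":0,"ry":0,"rz":0}
  ]
}}

```text
clock: 8.82
tcp_pos: [457.4, 255.5, 64.1]
orientation: [0.002, 0.123, 0.992, 0.001]
ft_force: [0.4, -0.0, -0.3]
opening: 0.598
```

```bash
python3 -c "
from h import *
go([454.3,255.5,42.5],166)
"
```

```text
t 8.8167 tcp [457.37 255.5   64.14] yaw_x 165.87287178720533 F [ 0.41 -0.03 -0.33] open 0.598
n 1 rot [ 0.19  0.22 -0.13] rot/n [ 0.19  0.22 -0.13]
d now-frame [ 3.06 -0.82 21.62]  target-frame [ 2.98 -0.74 21.64] per row [ 2.98 -0.74 21.64]
```

Request:
{"fn": "step_arm", "kwargs": {
  "targets": [
    {"tx":3,"ty":-1,"tz":10,"rx":0.2,"ry":0.2,"rz":-0.1},
    {"tx":0,"ty":0,"tz":7,"rx":0,"ry":0,"rz":0},
    {"tx":0,"ty":0,"tz":2,"rx":0,"ry":0,"rz":0},
    {"tx":0,"ty":0,"tz":0,"rx":0,"ry":0,"rz":0}
  ]
}}

```text
clock: 9.15
tcp_pos: [454.2, 255.4, 43.6]
orientation: [0.0, 0.122, 0.993, -0.0]
ft_force: [-0.1, 0.3, 0.1]
opening: 0.601
```

```bash
python3 -c "
from h import *
go([454.3,255.5,42.5],166)
"
```

```text
t 9.15 tcp [454.23 255.36  43.56] yaw_x 165.99399843041354 F [-0.05  0.31  0.1 ] open 0.601
n 1 rot [-0.01  0.03 -0.01] rot/n [-0.01  0.03 -0.01]
d now-frame [-0.03  0.16  1.06]  target-frame [-0.03  0.16  1.06] per row [-0.03  0.16  1.06]
```

Request:
{"fn": "step_arm", "kwargs": {
  "targets": [
    {"tx":0,"ty":0,"tz":1,"rx":0,"ry":0,"rz":0},
    {"tx":0,"ty":0,"tz":0,"rx":0,"ry":0,"rz":0},
    {"tx":0,"ty":0,"tz":0,"rx":0,"ry":0,"rz":0},
    {"tx":0,"ty":0,"tz":0,"rx":0,"ry":0,"rz":0},
    {"tx":0,"ty":0,"tz":0,"rx":0,"ry":0,"rz":0}
  ],
  "grip": 1,
  "squeeze": 45
}}

```text
clock: 9.57
tcp_pos: [454.6, 255.6, 42.9]
orientation: [0.001, 0.122, 0.993, 0.0]
ft_force: [0.9, -0.2, -1.0]
opening: 0.106
```

```bash
python3 -c "
from h import *
go([454.3,255.5,42.5],166)
im=get_image('wrist'); cv2.imwrite('pics/w5.png',im)
"
```

```text
t 9.5667 tcp [454.63 255.61  42.9 ] yaw_x 166.00741801855565 F [ 0.9  -0.15 -1.  ] open 0.106
n 1 rot [0.01 0.07 0.01] rot/n [0.01 0.07 0.01]
d now-frame [ 0.3  -0.19  0.4 ]  target-frame [ 0.3  -0.19  0.4 ] per row [ 0.3  -0.19  0.4 ]
```

View pics/w5.png

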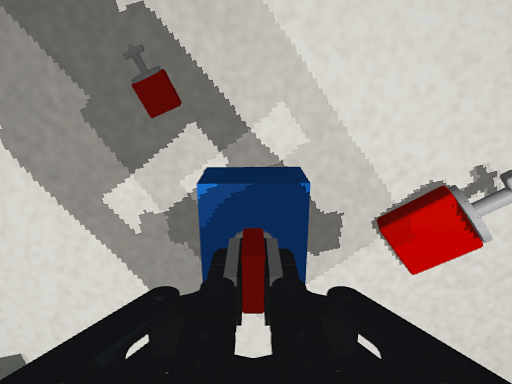

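The screw is gripped (opening 0.106, about 9 mm, red grip between the pads at (253,270)). Lift.

Request:
{"fn": "step_arm", "kwargs": {
  "targets": [
    {"tx":0,"ty":0,"tz":-10,"rx":0,"ry":0,"rz":0},
    {"tx":0,"ty":0,"tz":-15,"rx":0,"ry":0,"rz":0},
    {"tx":0,"ty":0,"tz":-25,"rx":0,"ry":0,"rz":0},
    {"tx":0,"ty":0,"tz":-25,"rx":0,"ry":0,"rz":0},
    {"tx":0,"ty":0,"tz":-25,"rx":0,"ry":0,"rz":0}
  ]
}}

```text
clock: 10.03
tcp_pos: [449.8, 253.7, 141.3]
orientation: [-0.006, 0.122, 0.993, -0.003]
ft_force: [1.1, -0.0, 0.5]
opening: 0.108
```

Request:
{"fn": "step_arm", "kwargs": {
  "targets": [
    {"tx":0,"ty":0,"tz":0,"rx":0,"ry":0,"rz":0},
    {"tx":0,"ty":0,"tz":0,"rx":0,"ry":0,"rz":0}
  ]
}}

```text
clock: 10.2
tcp_pos: [453.5, 255.4, 149.6]
orientation: [-0.0, 0.122, 0.993, -0.0]
ft_force: [-0.4, 0.5, -1.5]
opening: 0.105
```

```bash
python3 -c "
from h import *
go([580,60,150],90)
im=get_image('wrist'); cv2.imwrite('pics/w6.png',cv2.resize(im[210:340,190:320],None,fx=4.5,fy=4.5,interpolation=cv2.INTER_CUBIC))
im=get_image('side'); cv2.imwrite('pics/s6.png',cv2.resize(im[200:320,190:310],None,fx=4.5,fy=4.5,interpolation=cv2.INTER_CUBIC))
"
```

```text
t 10.2 tcp [453.5  255.36 149.58] yaw_x 165.99639437060327 F [-0.42  0.54 -1.45] open 0.105
n 11 rot [-0. -0. 76.] rot/n [-0.   -0.    6.91]
d now-frame [-170.01 -158.95   -0.43]  target-frame [-195.36  126.5    -0.42] per row [-17.76  11.5   -0.04]
```

View pics/w6.png

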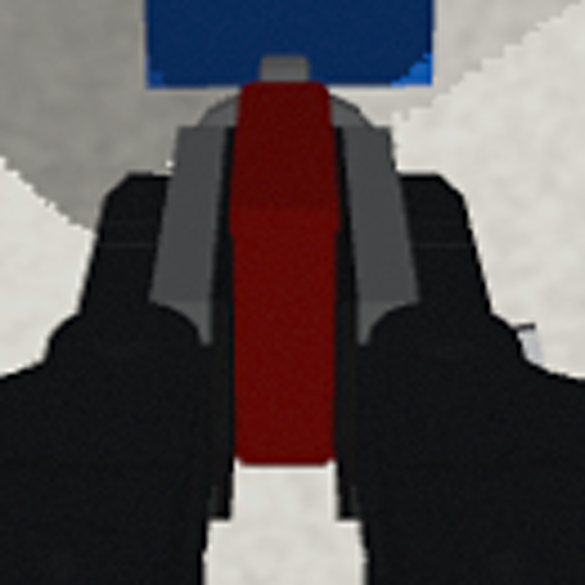

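View pics/s6.png

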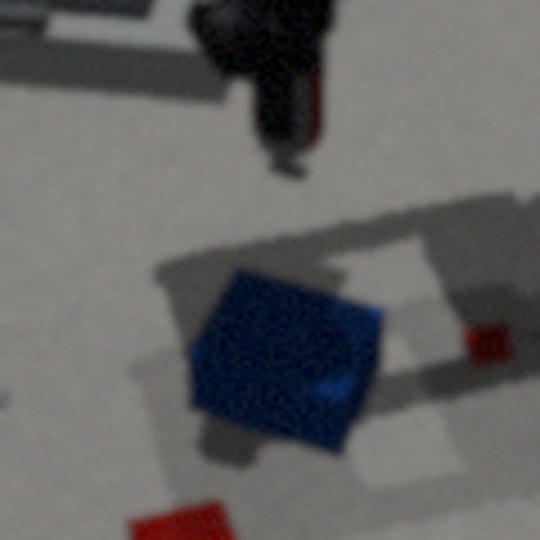

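```bash
cat >> h.py <<'E'
def toolray(px,zt):
    c=calibration('wrist');M=np.array(c['mount']);d=np.linalg.inv(c['camera_matrix'])@[px[0],px[1],1];d=M[:3,:3]@(d*[1,-1,-1]);o=M[:3,3]
    return o+d*(zt-o[2])/d[2]
E
python3 -c "
from h import *
for zt in (-24,-26.1,-28): print(zt,toolray((253.1,255.8),zt),toolray((253.1,312.7),zt))
print('front bottom',toolray((253.1,210+83/4.5),3.9), 'tip?')
"
```

```text
-24 [ 12.39  -0.09 -24.  ] [-15.38  -0.11 -24.  ]
-26.1 [ 13.52  -0.09 -26.1 ] [-13.75  -0.11 -26.1 ]
-28 [ 14.55  -0.09 -28.  ] [-12.28  -0.11 -28.  ]
front bottom [12.37 -0.08  3.9 ] tip?
```

Request:
{"fn": "step_arm", "kwargs": {
  "targets": [
    {"tx":0,"ty":0,"tz":0,"rx":0,"ry":0,"rz":7},
    {"tx":0,"ty":0,"tz":0,"rx":0,"ry":0,"rz":7},
    {"tx":0,"ty":0,"tz":0,"rx":0,"ry":0,"rz":7},
    {"tx":0,"ty":0,"tz":0,"rx":0,"ry":0,"rz":7},
    {"tx":0,"ty":0,"tz":0,"rx":0,"ry":0,"rz":7}
  ]
}}

```text
clock: 10.72
tcp_pos: [449.4, 253.5, 141.4]
orientation: [-0.004, 0.422, 0.906, -0.005]
ft_force: [-0.5, -0.1, -0.8]
opening: 0.109
```

Request:
{"fn": "step_arm", "kwargs": {
  "targets": [
    {"tx":0,"ty":0,"tz":0,"rx":0,"ry":0,"rz":7},
    {"tx":0,"ty":0,"tz":0,"rx":0,"ry":0,"rz":7},
    {"tx":0,"ty":0,"tz":0,"rx":0,"ry":0,"rz":7},
    {"tx":0,"ty":0,"tz":0,"rx":0,"ry":0,"rz":7},
    {"tx":0,"ty":0,"tz":0,"rx":0,"ry":0,"rz":4}
  ]
}}

```text
clock: 11.13
tcp_pos: [444.1, 251.1, 131.5]
orientation: [-0.006, 0.662, 0.749, -0.014]
ft_force: [0.3, -0.3, -0.5]
opening: 0.11
```

```bash
python3 -c "
from h import *
go([611.6,-45,140],89)
"
```

```text
t 11.1333 tcp [444.07 251.13 131.49] yaw_x 97.10748169660701 F [ 0.3  -0.33 -0.5 ] open 0.11
n 9 rot [-1.61  0.6   8.1 ] rot/n [-0.18  0.07  0.9 ]
d now-frame [-314.64  129.38   -9.57]  target-frame [-293.16  172.68   -8.51] per row [-32.57  19.19  -0.95]
```

Request:
{"fn": "step_arm", "kwargs": {
  "targets": [
    {"tx":-30,"ty":14,"tz":-3,"rx":-0.3,"ry":0.1,"rz":1.5},
    {"tx":-30,"ty":15,"tz":-3,"rx":-0.3,"ry":0.1,"rz":1.5},
    {"tx":-30,"ty":16,"tz":-3,"rx":-0.3,"ry":0.1,"rz":1.5},
    {"tx":-30,"ty":17,"tz":-2,"rx":-0.3,"ry":0.1,"rz":1.5},
    {"tx":-30,"ty":17,"tz":-2,"rx":-0.3,"ry":0.1,"rz":1.5}
  ]
}}

```text
clock: 11.55
tcp_pos: [528.0, 106.0, 133.4]
orientation: [-0.005, 0.708, 0.706, -0.008]
ft_force: [0.1, 0.9, -0.0]
opening: 0.11
```

```bash
python3 -c "
from h import *
go([611.6,-45,140],89)
"
```

```text
t 11.55 tcp [527.96 106.01 133.4 ] yaw_x 89.78815369923747 F [ 0.06  0.9  -0.04] open 0.11
n 5 rot [-1.08  0.22  0.79] rot/n [-0.22  0.04  0.16]
d now-frame [-150.72   84.07   -7.63]  target-frame [-149.52   86.26   -6.6 ] per row [-29.9   17.25  -1.32]
```

Request:
{"fn": "step_arm", "kwargs": {
  "targets": [
    {"tx":-30,"ty":17,"tz":-2,"rx":-0.2,"ry":0,"rz":0.2},
    {"tx":-30,"ty":17,"tz":-2,"rx":-0.2,"ry":0,"rz":0.2},
    {"tx":-30,"ty":17,"tz":-2,"rx":-0.2,"ry":0,"rz":0.2},
    {"tx":-25,"ty":14,"tz":-2,"rx":-0.2,"ry":0,"rz":0},
    {"tx":-15,"ty":8,"tz":0,"rx":0,"ry":0,"rz":0}
  ]
}}

```text
clock: 11.97
tcp_pos: [598.4, -34.3, 131.6]
orientation: [-0.005, 0.714, 0.7, -0.008]
ft_force: [0.6, 0.1, -0.3]
opening: 0.113
```

Request:
{"fn": "step_arm", "kwargs": {
  "targets": [
    {"tx":0,"ty":0,"tz":0,"rx":0,"ry":0,"rz":0},
    {"tx":0,"ty":0,"tz":0,"rx":0,"ry":0,"rz":0}
  ]
}}

```text
clock: 12.13
tcp_pos: [597.8, -37.8, 127.9]
orientation: [-0.007, 0.715, 0.699, -0.009]
ft_force: [0.9, 0.9, -1.0]
opening: 0.104
```

```bash
python3 -c "
from h import *
get_image('top')
go([611.6,-45,140],89)
st=readout.state()
im=get_image('wrist'); cv2.imwrite('pics/w7.png',im)
print(st['tcp_pos'],st['orientation'],readout.state()['tcp_pos'])
print(proj('wrist',[611.6,8.2,47],st))
"
```

```text
t 12.1833 tcp [597.42 -37.49 127.63] yaw_x 88.673888568655 F [-0.6  -0.08 -0.58] open 0.107
n 1 rot [-1.37  0.22 -0.33] rot/n [-1.37  0.22 -0.33]
d now-frame [ -7.23  14.05 -12.68]  target-frame [ -7.26  14.31 -12.37] per row [ -7.26  14.31 -12.37]
[597.42 -37.49 127.63] [-0.01  0.72  0.7  -0.01] [597.37 -36.75 128.  ]
[274.54 138.02]
```

View pics/w7.png

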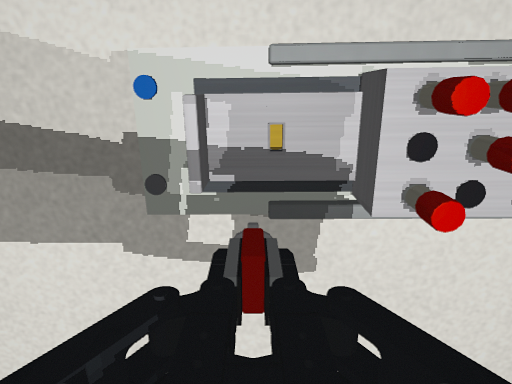

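The slot with the full brass plunger shows at about (276,136), so the slots are aligned; the screw in the jaws is at (253,270).

```bash
python3 -c "
from h import *
im=cv2.imread('pics/w7.png'); cv2.imwrite('pics/w7c.png',cv2.resize(im[65:205,180:380],None,fx=4,fy=4,interpolation=cv2.INTER_CUBIC))
hsv=cv2.cvtColor(im,cv2.COLOR_BGR2HSV); m=((hsv[...,0]>15)&(hsv[...,0]<35)&(hsv[...,1]>120)&(hsv[...,2]>60)).astype(np.uint8); m[200:]=0
c=max(cv2.findContours(m,0,2)[0],key=cv2.contourArea); print(cv2.minAreaRect(c),cv2.boundingRect(c))
cv2.imwrite('pics/w7s.png',cv2.resize(im[110:165,250:305],None,fx=10,fy=10,interpolation=cv2.INTER_NEAREST))
"
```

```text
((276.0, 137.0), (24.0, 12.0), 90.0) (270, 125, 13, 25)
```

View pics/w7s.png

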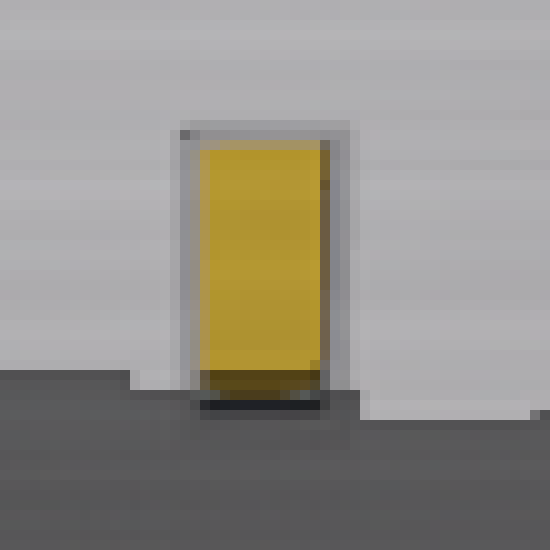

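View pics/w7c.png

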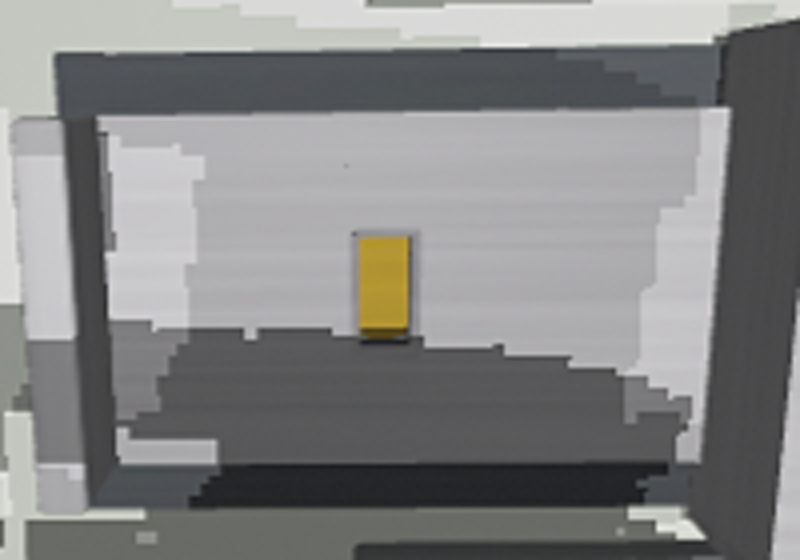

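```bash
python3 -c "
from h import *
st=readout.state(); print(st['tcp_pos'],st['clock'])
s1=dict(st); s1['tcp_pos']=np.array([597.42,-37.49,127.63])
for p in [(276.7,136.8),(268,136.8),(285.5,136.8),(276.7,122),(276.7,151.5)]: print(ray('wrist',p,47,s1))
f=lambda c,r:ray('wrist',(c/4-.375+180,r/4-.375+65),47,s1)
for a,b in [((98,115),(728,108)),((110,463),(690,463))]:
  d=f(*b)-f(*a);print('yaw',np.degrees(np.arctan2(d[1],d[0])))
"
```

```text
[597.37 -36.75 128.  ] 12.2333
[613.07   9.03  47.  ]
[607.1    9.15  47.  ]
[619.11   8.91  47.  ]
[613.08  19.    47.  ]
[613.07  -1.16  47.  ]
yaw -0.7032697799668706
yaw -0.9424525472251519
```

Request:
{"fn": "step_arm", "kwargs": {
  "targets": [
    {"tx":0,"ty":14,"tz":8,"rx":-1.4,"ry":0.2,"rz":-0.2},
    {"tx":6,"ty":2,"tz":10,"rx":0,"ry":0,"rz":0},
    {"tx":6,"ty":0,"tz":10,"rx":0,"ry":0,"rz":0},
    {"tx":0,"ty":0,"tz":0,"rx":0,"ry":0,"rz":0},
    {"tx":0,"ty":0,"tz":0,"rx":0,"ry":0,"rz":0}
  ]
}}

```text
clock: 12.65
tcp_pos: [610.2, -18.3, 96.1]
orientation: [-0.002, 0.712, 0.703, -0.001]
ft_force: [1.0, -0.0, -0.0]
opening: 0.109
```

```bash
python3 -c "
from h import *
get_image('top')
go([612.8,9,100],89)
st=readout.state()
im=get_image('wrist'); cv2.imwrite('pics/w8.png',im)
print(st['tcp_pos'],st['orientation'],readout.state()['tcp_pos'])
print(proj('wrist',[612.8,9,47],st))
np.save('st8.npy',np.r_[st['tcp_pos'],st['orientation']])
"
```

```text
t 12.7 tcp [609.8  -18.15  95.73] yaw_x 89.27516632152383 F [-0.63 -0.37 -1.34] open 0.106
n 1 rot [-0.27 -0.1   0.28] rot/n [-0.27 -0.1   0.28]
d now-frame [27.19  2.64 -4.23]  target-frame [27.19  2.53 -4.27] per row [27.19  2.53 -4.27]
[609.8  -18.15  95.73] [-0.    0.71  0.7  -0.  ] [610.23 -18.65  96.27]
[257.39 176.52]
```

View pics/w8.png

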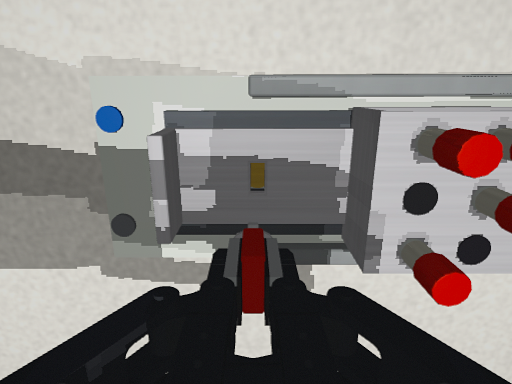

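```bash
python3 -c "
from h import *
im=cv2.imread('pics/w8.png'); cv2.imwrite('pics/w8c.png',cv2.resize(im[150:245,220:295],None,fx=8,fy=6,interpolation=cv2.INTER_NEAREST))
v=np.load('st8.npy'); st={'tcp_pos':v[:3],'orientation':v[3:]}
for p in [(258,176.5),(257.5,176.5)]: print(ray('wrist',p,47,st))
"
```

```text
[613.17   9.01  47.  ]
[612.87   9.01  47.  ]
```

View pics/w8c.png

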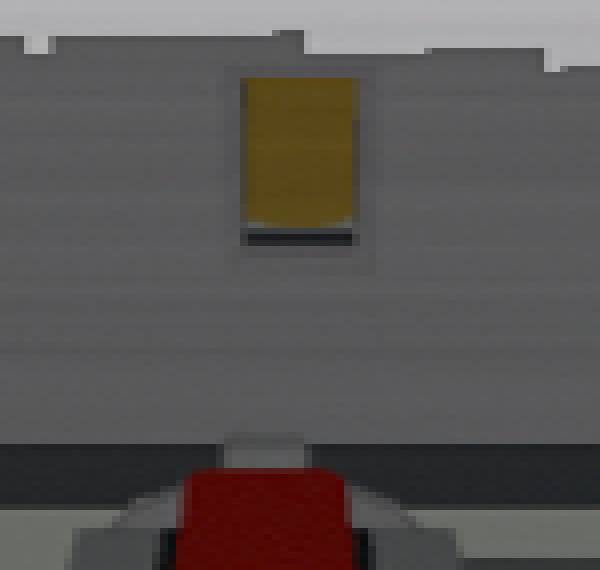

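```bash
python3 -c "
from h import *
v=np.load('st8.npy'); st={'tcp_pos':v[:3],'orientation':v[3:]}
p=ray('wrist',(257.0,177.5),47,st);print(p)
print('foot tool',toolray((252.6,150+440/6),6.9+13.5))
go([612.6,8.6,100],89)
"
```

```text
[612.55   8.38  47.  ]
foot tool [ 8.02 -0.05 20.4 ]
t 12.75 tcp [610.23 -18.65  96.27] yaw_x 89.2516464027576 F [ 0.28 -0.24 -0.68] open 0.11
n 1 rot [-0.2  -0.09  0.25] rot/n [-0.2  -0.09  0.25]
d now-frame [27.28  2.   -3.7 ]  target-frame [27.28  1.89 -3.73] per row [27.28  1.89 -3.73]
```

Request:
{"fn": "step_arm", "kwargs": {
  "targets": [
    {"tx":14,"ty":1.5,"tz":-1,"rx":-0.2,"ry":-0.1,"rz":0.2},
    {"tx":8,"ty":0,"tz":0,"rx":0,"ry":0,"rz":0},
    {"tx":3,"ty":0,"tz":0,"rx":0,"ry":0,"rz":0},
    {"tx":0,"ty":0,"tz":0,"rx":0,"ry":0,"rz":0},
    {"tx":0,"ty":0,"tz":0,"rx":0,"ry":0,"rz":0}
  ]
}}

```text
clock: 13.17
tcp_pos: [612.6, 7.1, 99.4]
orientation: [0.001, 0.713, 0.702, 0.0]
ft_force: [0.1, 0.7, 0.7]
opening: 0.106
```

```bash
python3 -c "
from h import *
go([612.5,8.6,85],89)
"
```

```text
t 13.1667 tcp [612.63   7.14  99.44] yaw_x 89.09575695546344 F [0.08 0.72 0.66] open 0.106
n 1 rot [0.15 0.09 0.1 ] rot/n [0.15 0.09 0.1 ]
d now-frame [ 1.48 -0.19 14.44]  target-frame [ 1.46 -0.16 14.44] per row [ 1.46 -0.16 14.44]
```

Request:
{"fn": "step_arm", "kwargs": {
  "targets": [
    {"tx":1.5,"ty":0,"tz":8,"rx":0.1,"ry":0.1,"rz":0.1},
    {"tx":0,"ty":0,"tz":6,"rx":0,"ry":0,"rz":0},
    {"tx":0,"ty":0,"tz":3,"rx":0,"ry":0,"rz":0},
    {"tx":0,"ty":0,"tz":0,"rx":0,"ry":0,"rz":0},
    {"tx":0,"ty":0,"tz":0,"rx":0,"ry":0,"rz":0}
  ]
}}

```text
clock: 13.58
tcp_pos: [612.6, 7.3, 80.5]
orientation: [0.0, 0.714, 0.7, 0.0]
ft_force: [-0.3, 0.3, 0.2]
opening: 0.106
```

```bash
python3 -c "
from h import *
go([612.5,8.6,75],89)
im=get_image('wrist'); cv2.imwrite('pics/w9.png',cv2.resize(im[150:300,180:340],None,fx=4,fy=4,interpolation=cv2.INTER_CUBIC))
"
```

```text
t 13.5833 tcp [612.61   7.27  80.52] yaw_x 88.90524537327941 F [-0.26  0.27  0.25] open 0.106
n 1 rot [ 0.03  0.01 -0.09] rot/n [ 0.03  0.01 -0.09]
d now-frame [ 1.33 -0.14  5.52]  target-frame [ 1.33 -0.13  5.52] per row [ 1.33 -0.13  5.52]
```

View pics/w9.png

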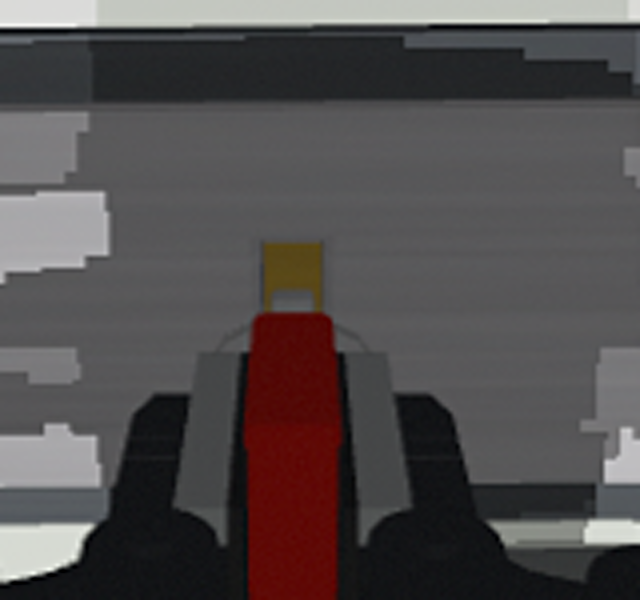

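Foot (crop col 292) and slot (col 293) are in line across the track; now the long direction.

```bash
python3 -c "
from h import *
st=readout.state();print(st['tcp_pos'])
for r,z in ((240,47),(244,47),(244,45.5)): print(ray('wrist',(180+293/4-.4,150+r/4-.4),z,st))
print('foot front edge tool', toolray((253,150+290/4-.4),6.9+13.5))
"
```

```text
[612.43   7.27  80.38]
[612.74  18.46  47.  ]
[612.73  17.84  47.  ]
[612.72  17.28  45.5 ]
foot front edge tool [ 8.75  0.17 20.4 ]
```

Request:
{"fn": "step_arm", "kwargs": {
  "targets": [
    {"tx":1,"ty":0,"tz":2,"rx":0,"ry":0,"rz":0},
    {"tx":0.3,"ty":0,"tz":2,"rx":0,"ry":0,"rz":0},
    {"tx":0,"ty":0,"tz":1.5,"rx":0,"ry":0,"rz":0}
  ]
}}

```text
clock: 13.88
tcp_pos: [612.9, 8.4, 75.0]
orientation: [0.0, 0.714, 0.7, 0.0]
ft_force: [0.4, 0.1, -0.9]
opening: 0.107
```

Request:
{"fn": "step_arm", "kwargs": {
  "targets": [
    {"tx":0,"ty":0,"tz":1.5,"rx":0,"ry":0,"rz":0},
    {"tx":0,"ty":0,"tz":1.5,"rx":0,"ry":0,"rz":0},
    {"tx":0,"ty":0,"tz":1.5,"rx":0,"ry":0,"rz":0}
  ]
}}

```text
clock: 14.13
tcp_pos: [613.0, 8.5, 70.2]
orientation: [0.001, 0.714, 0.7, 0.0]
ft_force: [0.7, 0.3, -0.1]
opening: 0.11
```

Request:
{"fn": "step_arm", "kwargs": {
  "targets": [
    {"tx":0,"ty":-0.3,"tz":1.5,"rx":0,"ry":0,"rz":0},
    {"tx":0,"ty":0,"tz":1.5,"rx":0,"ry":0,"rz":0},
    {"tx":0,"ty":0,"tz":1.5,"rx":0,"ry":0,"rz":0}
  ]
}}

```text
clock: 14.38
tcp_pos: [612.8, 8.5, 65.3]
orientation: [0.001, 0.714, 0.7, 0.0]
ft_force: [0.1, 0.1, -0.4]
opening: 0.106
```

Request:
{"fn": "step_arm", "kwargs": {
  "targets": [
    {"tx":0,"ty":0,"tz":1.5,"rx":0,"ry":0,"rz":0},
    {"tx":0,"ty":0,"tz":1.5,"rx":0,"ry":0,"rz":0}
  ]
}}

```text
clock: 14.55
tcp_pos: [612.8, 8.5, 62.0]
orientation: [0.001, 0.714, 0.7, 0.001]
ft_force: [-0.8, -0.2, -1.2]
opening: 0.11
```

Request:
{"fn": "step_arm", "kwargs": {
  "targets": [
    {"tx":0,"ty":0,"tz":1.5,"rx":0,"ry":0,"rz":0},
    {"tx":0,"ty":0,"tz":1.5,"rx":0,"ry":0,"rz":0}
  ]
}}

```text
clock: 14.72
tcp_pos: [613.0, 8.5, 59.4]
orientation: [0.001, 0.714, 0.7, 0.001]
ft_force: [-1.7, 0.3, 2.6]
opening: 0.106
```

Request:
{"fn": "step_arm", "kwargs": {
  "targets": [
    {"tx":0,"ty":0,"tz":1.5,"rx":0,"ry":0,"rz":0},
    {"tx":0,"ty":0,"tz":1.5,"rx":0,"ry":0,"rz":0}
  ]
}}

```text
clock: 14.88
tcp_pos: [613.2, 8.5, 57.2]
orientation: [0.001, 0.714, 0.7, 0.0]
ft_force: [-2.1, 0.8, 4.1]
opening: 0.108
```

Request:
{"fn": "step_arm", "kwargs": {
  "targets": [
    {"tx":0,"ty":0,"tz":1.5,"rx":0,"ry":0,"rz":0}
  ]
}}

```text
clock: 14.97
tcp_pos: [613.2, 8.5, 56.1]
orientation: [0.001, 0.714, 0.7, 0.0]
ft_force: [-2.4, -0.1, 4.4]
opening: 0.104
```

Request:
{"fn": "step_arm", "kwargs": {
  "targets": [
    {"tx":0,"ty":-0.8,"tz":1.5,"rx":0,"ry":0,"rz":0}
  ]
}}

```text
clock: 15.05
tcp_pos: [613.0, 8.4, 55.1]
orientation: [0.001, 0.714, 0.7, 0.001]
ft_force: [-1.6, 0.8, 4.8]
opening: 0.109
```

Request:
{"fn": "step_arm", "kwargs": {
  "targets": [
    {"tx":0,"ty":-0.3,"tz":1.5,"rx":0,"ry":0,"rz":0}
  ]
}}

```text
clock: 15.13
tcp_pos: [613.1, 8.4, 54.1]
orientation: [0.002, 0.714, 0.7, 0.001]
ft_force: [-1.4, -0.2, 4.9]
opening: 0.109
```

Request:
{"fn": "step_arm", "kwargs": {
  "targets": [
    {"tx":0,"ty":0,"tz":1.5,"rx":0,"ry":0,"rz":0}
  ]
}}

```text
clock: 15.22
tcp_pos: [613.3, 8.4, 53.2]
orientation: [0.002, 0.714, 0.7, 0.001]
ft_force: [-5.6, 0.6, 14.6]
opening: 0.107
```

Flange is on the tab (14.6 N at TCP z 53.2). Quarter turn now, in the direction that keeps the wrist camera away from the tubes.

Request:
{"fn": "step_arm", "kwargs": {
  "targets": [
    {"tx":0,"ty":-0.5,"tz":-0.3,"rx":0,"ry":0,"rz":-7},
    {"tx":0,"ty":0,"tz":0.2,"rx":0,"ry":0,"rz":-7}
  ]
}}

```text
clock: 15.38
tcp_pos: [613.5, 8.4, 54.6]
orientation: [0.002, 0.62, 0.784, 0.002]
ft_force: [-3.0, -0.4, 5.3]
opening: 0.108
```

Request:
{"fn": "step_arm", "kwargs": {
  "targets": [
    {"tx":0,"ty":0,"tz":0.3,"rx":0,"ry":0,"rz":-7},
    {"tx":0,"ty":0,"tz":0.3,"rx":0,"ry":0,"rz":-7}
  ]
}}

```text
clock: 15.55
tcp_pos: [613.6, 8.4, 54.8]
orientation: [0.003, 0.517, 0.856, 0.001]
ft_force: [-1.9, 0.2, 4.2]
opening: 0.107
```

```bash
python3 -c "
from h import *
go([612.6,8.4,53.9],179)
"
```

```text
t 15.55 tcp [613.64   8.41  54.77] yaw_x 117.69097831163594 F [-1.92  0.2   4.2 ] open 0.107
n 9 rot [  0.15   0.33 -61.31] rot/n [ 0.02  0.04 -6.81]
d now-frame [ 0.48 -0.93  0.87]  target-frame [ 1.04 -0.03  0.87] per row [ 0.12 -0.    0.1 ]
```

Request:
{"fn": "step_arm", "kwargs": {
  "targets": [
    {"tx":0.3,"ty":-0.4,"tz":0.6,"rx":0,"ry":0,"rz":-7},
    {"tx":0.2,"ty":-0.2,"tz":0.4,"rx":0,"ry":0,"rz":-7},
    {"tx":0.2,"ty":0,"tz":0.3,"rx":0,"ry":0,"rz":-7}
  ]
}}

```text
clock: 15.8
tcp_pos: [613.8, 8.4, 55.0]
orientation: [0.004, 0.349, 0.937, 0.001]
ft_force: [-3.0, 0.2, 4.3]
opening: 0.108
```

Request:
{"fn": "step_arm", "kwargs": {
  "targets": [
    {"tx":0.2,"ty":0,"tz":0.3,"rx":0,"ry":0,"rz":-7},
    {"tx":0,"ty":0,"tz":0.3,"rx":0,"ry":0,"rz":-7},
    {"tx":0,"ty":0,"tz":0.3,"rx":0,"ry":0,"rz":-7}
  ]
}}

```text
clock: 16.05
tcp_pos: [613.9, 8.1, 55.1]
orientation: [0.005, 0.168, 0.986, -0.0]
ft_force: [-3.5, -0.9, 6.0]
opening: 0.11
```

```bash
python3 -c "
from h import *
go([612.6,8.4,53.9],179)
"
```

```text
t 16.05 tcp [613.91   8.09  55.09] yaw_x 160.66559575665568 F [-3.48 -0.93  5.99] open 0.11
n 3 rot [ -0.04   0.55 -18.33] rot/n [-0.01  0.18 -6.11]
d now-frame [ 1.35 -0.15  1.18]  target-frame [1.31 0.28 1.19] per row [0.44 0.09 0.4 ]
```

Request:
{"fn": "step_arm", "kwargs": {
  "targets": [
    {"tx":0.8,"ty":0,"tz":0.5,"rx":0,"ry":0.2,"rz":-7},
    {"tx":0.3,"ty":0,"tz":0.4,"rx":0,"ry":0.1,"rz":-7},
    {"tx":0.2,"ty":0,"tz":0.3,"rx":0,"ry":0.1,"rz":-5}
  ]
}}

```text
clock: 16.3
tcp_pos: [613.9, 7.9, 55.3]
orientation: [0.003, -0.003, 1.0, -0.001]
ft_force: [-1.7, 0.8, 5.1]
opening: 0.11
```

```bash
python3 -c "
from h import *
go([612.6,8.4,53.9],179)
"
```

```text
t 16.3 tcp [613.91   7.85  55.27] yaw_x -179.69324863928534 F [-1.73  0.79  5.11] open 0.11
n 1 rot [-0.12  0.33  1.31] rot/n [-0.12  0.33  1.31]
d now-frame [1.32 0.56 1.36]  target-frame [1.32 0.52 1.37] per row [1.32 0.52 1.37]
```

Request:
{"fn": "step_arm", "kwargs": {
  "targets": [
    {"tx":0.6,"ty":0.2,"tz":-0.7,"rx":0,"ry":0.2,"rz":0},
    {"tx":0,"ty":0,"tz":0,"rx":0,"ry":0,"rz":0}
  ]
}}

```text
clock: 16.47
tcp_pos: [613.9, 7.9, 56.0]
orientation: [0.002, -0.002, 1.0, -0.001]
ft_force: [-1.5, 0.7, 3.0]
opening: 0.104
```

```bash
python3 -c "
from h import *
go([612.6,8.4,56.4],179)
im=get_image('wrist'); cv2.imwrite('pics/w10.png',im)
"
```

```text
t 16.4667 tcp [613.9    7.93  55.98] yaw_x -179.72048718959007 F [-1.46  0.65  3.02] open 0.104
n 1 rot [-0.13  0.23  1.28] rot/n [-0.13  0.23  1.28]
d now-frame [ 1.3   0.48 -0.43]  target-frame [ 1.31  0.45 -0.42] per row [ 1.31  0.45 -0.42]
```

View pics/w10.png

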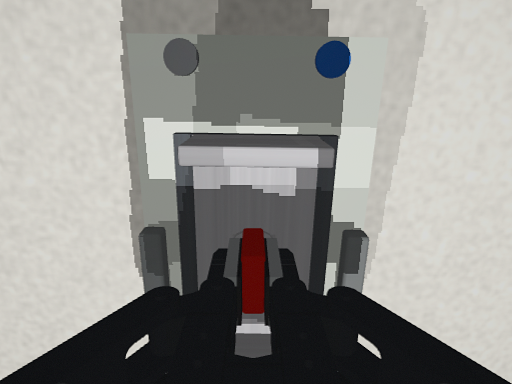

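The red grip (253,270) is now along the track. I ease up until the foot catches, then open partly.

Request:
{"fn": "step_arm", "kwargs": {
  "targets": [
    {"tx":0,"ty":0,"tz":-0.6,"rx":0,"ry":0,"rz":0},
    {"tx":0,"ty":0,"tz":-0.3,"rx":0,"ry":0,"rz":0},
    {"tx":0,"ty":0,"tz":0,"rx":0,"ry":0,"rz":0}
  ]
}}

```text
clock: 16.77
tcp_pos: [613.8, 8.0, 56.0]
orientation: [0.002, -0.001, 1.0, -0.001]
ft_force: [-0.2, -0.1, 3.8]
opening: 0.106
```

Request:
{"fn": "step_arm", "kwargs": {
  "targets": [
    {"tx":0,"ty":0,"tz":0,"rx":0,"ry":0,"rz":0},
    {"tx":0,"ty":0,"tz":0,"rx":0,"ry":0,"rz":0},
    {"tx":0,"ty":0,"tz":0,"rx":0,"ry":0,"rz":0},
    {"tx":0,"ty":0,"tz":0,"rx":0,"ry":0,"rz":0}
  ],
  "grip": 0.6
}}

```text
clock: 17.1
tcp_pos: [612.9, 8.1, 54.7]
orientation: [0.001, 0.0, 1.0, -0.001]
ft_force: [0.7, -0.9, 0.6]
opening: 0.396
```

```bash
python3 -c "
from h import *
go([612.6,8.4,56.4],179)
im=get_image('wrist'); cv2.imwrite('pics/w11.png',im)
"
```

```text
t 17.1 tcp [612.85   8.12  54.73] yaw_x 179.99333367708311 F [ 0.73 -0.87  0.61] open 0.396
n 1 rot [-0.12  0.12  0.99] rot/n [-0.12  0.12  0.99]
d now-frame [ 0.25  0.28 -1.68]  target-frame [ 0.26  0.28 -1.67] per row [ 0.26  0.28 -1.67]
```

View pics/w11.png

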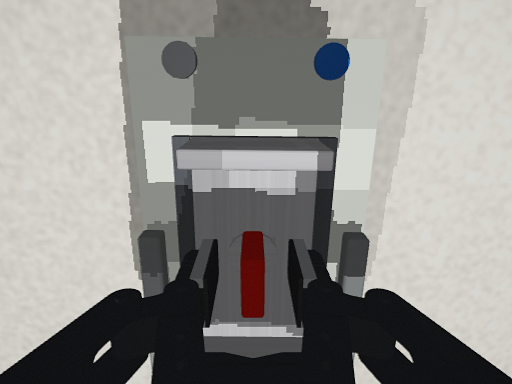

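Released; the screw stays put. Lift clear and check.

Request:
{"fn": "step_arm", "kwargs": {
  "targets": [
    {"tx":0,"ty":0,"tz":-10,"rx":0,"ry":0,"rz":0},
    {"tx":0,"ty":0,"tz":-20,"rx":0,"ry":0,"rz":0},
    {"tx":0,"ty":0,"tz":-30,"rx":0,"ry":0,"rz":0},
    {"tx":0,"ty":0,"tz":-30,"rx":0,"ry":0,"rz":0},
    {"tx":10,"ty":0,"tz":-20,"rx":0,"ry":0,"rz":0}
  ]
}}

```text
clock: 17.57
tcp_pos: [598.5, 8.6, 163.0]
orientation: [-0.006, 0.0, 1.0, -0.0]
ft_force: [0.4, 0.2, 0.2]
opening: 0.402
```

Request:
{"fn": "step_arm", "kwargs": {
  "targets": [
    {"tx":-15,"ty":30,"tz":0,"rx":0,"ry":0,"rz":0},
    {"tx":-15,"ty":30,"tz":0,"rx":0,"ry":0,"rz":0},
    {"tx":-5,"ty":0,"tz":0,"rx":0,"ry":0,"rz":0},
    {"tx":0,"ty":0,"tz":0,"rx":0,"ry":0,"rz":0},
    {"tx":0,"ty":0,"tz":0,"rx":0,"ry":0,"rz":0}
  ]
}}

```text
clock: 17.98
tcp_pos: [638.3, 69.7, 177.0]
orientation: [0.003, 0.001, 1.0, -0.001]
ft_force: [0.3, -0.5, -0.3]
opening: 0.4
```

```bash
python3 -c "
from h import *
get_image('top');st=readout.state();im=get_image('wrist'); cv2.imwrite('pics/w12.png',im); print(st['tcp_pos'])
np.save('st12.npy',np.r_[st['tcp_pos'],st['orientation']])
im=get_image('side'); cv2.imwrite('pics/s12.png',cv2.resize(im[120:240,100:280],None,fx=4.4,fy=4.4,interpolation=cv2.INTER_CUBIC))
"
```

```text
[638.18  69.39 176.9 ]
```

View pics/w12.png

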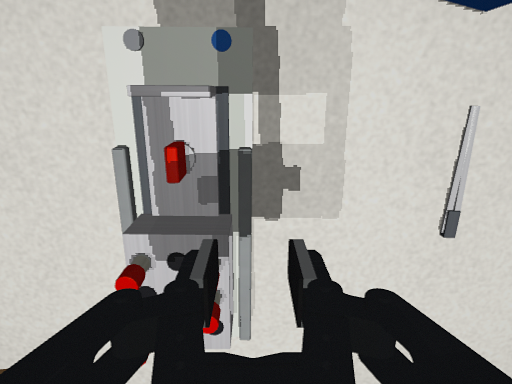

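View pics/s12.png

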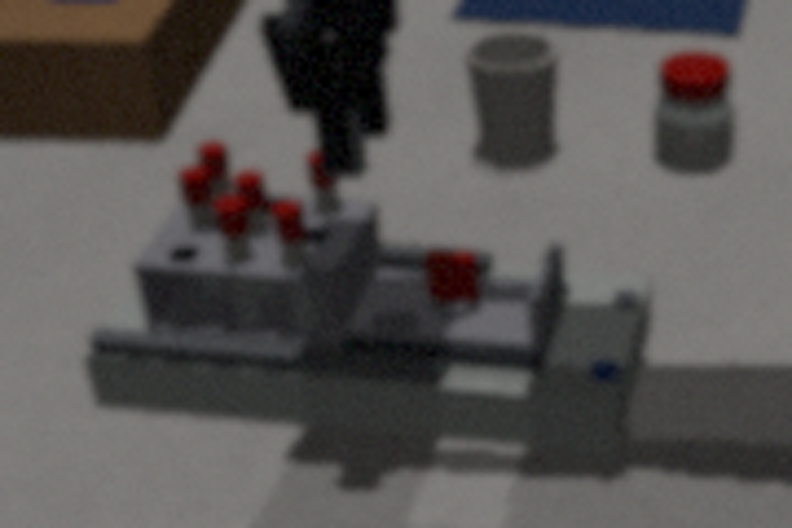

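```bash
python3 -c "
from h import *
v=np.load('st12.npy'); st={'tcp_pos':v[:3],'orientation':v[3:]}
a=np.radians(-1)
im=cv2.imread('pics/w12.png'); out=cv2.resize(im[120:210,140:230],None,fx=6,fy=6,interpolation=cv2.INTER_CUBIC)
for z0,col in ((49.5,(0,255,0)),(55,(255,255,0))):
  for zz in (3,33):
    pts=[]
    for dx,dy in ((14,5),(14,-5),(-14,-5),(-14,5)):
      p=[612.6+dx*np.cos(a)-dy*np.sin(a),8.4+dx*np.sin(a)+dy*np.cos(a),z0+zz]; u=proj('wrist',p,st); pts.append(((u-[140,120]+.5)*6-.5))
    cv2.polylines(out,[np.int32(pts)],True,col,1)
cv2.imwrite('pics/chk.png',out)
"
```

```text
(no output)
```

View pics/chk.png

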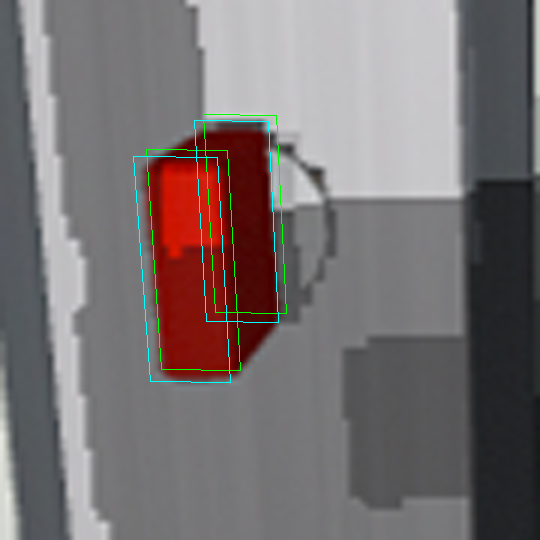

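The screw's outline matches the locked height (green, flange 2.5 mm above the tab), it is upright, and its yaw is within a few degrees of the rack's x. The gripper is clear, so I hand in.

```bash
python3 -c "
from h import *
print(env.hand_in(), readout.state()['clock'])"
```

```text
the job is handed in; nothing more can be done
the job is handed in; nothing more can be done
```

The job is handed in, with the rack home and the thumbscrew locked through both slots. The hand-in gave no verdict.

- **Rack:** I pushed it about 20 mm by its lip. It stopped at the same TCP x (546.7) in two pushes at different heights, with about 8–10 N along the track. Afterwards the brass plunger showed fully in the slot.
- **Screw:** I took the middle-sized one from the blue block and lowered it through both slots against the spring. It bottomed on the tab at about 15 N. I gave it a quarter turn and let it rise a little. When I opened the fingers, it stayed where it was.
- **Last checks:** The final wrist picture fits an upright screw with its flange 2.5 mm above the tab, to within about 2 mm. The grip lies along the track to within a few degrees. The gripper was clear, and the forceps were never approached. The jar and beaker look unmoved in the side view.
- **Small disagreement:** The top camera put the slot about 1 mm away in x from where the wrist camera did. I used the wrist camera. During the turn the TCP drifted about 1 mm in x, inside the 6 mm allowed.

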